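Change over the samples in a hand-indexed sample changer

ROBOT

A 6-joint arm with a two-finger parallel gripper is mounted at the origin on a cart in front of the work surface, level with it; the furniture and walls round the work are solid. World frame = base frame: x ahead of the robot, y to its left, z up, the work surface at z = 0. Lengths are in m, angles in degrees, forces in N, time in s.
With the tool pointing down it reaches from about 0.375 to 0.9 m from the base axis. Payload 3.1 kg.
Tool frame: the origin (TCP) lies midway between the tips of the shut fingers; the grasp point (between the pads) lies 19 mm behind it; z points along the fingers, y is the direction in which the jaws open and shut (so a half turn about z gives the same grasp; the last joint's range is limited). The gripper opens to 87 mm and grips with 3 to 60 N. Pads are 19 mm wide; open, the fingers measure 117 mm over their backs; the gripper's body (75 mm by 190 mm) begins 51 mm behind the grasp point.
Start: joints at [-82.592, 30.224, 82.088, -0, 67.689, -10.227], TCP at [0.189, -0.596, 0.223] pointing down, gripper open.
Joint ranges: [-176.69, 176.69], [-43.24, 126.21], [12.49, 139.97], [-82, 262], [0, 151.66], [-163.58, 163.58]. Speed limits (degrees/s): [159.86, 159.86, 180, 180, 180, 180].

INTERFACE

Orientations are given as a 3x3 rotation matrix whose columns are the frame's x, y, z axes.
In Python, from rig import status, vision, bot, models gives the robot as it stands.
- The arm moves only by the tool send_rows, never from a script. Its argument "moves" is a list of rows, each a list of 7 numbers: the shift along the tool's x, y, z in units of 25 mm (1.0 is 25 mm), then the turn, a rotation vector about the tool's x, y, z in units of 10 degrees (1.0 is 10 degrees), then the closure, from -1 (fully open) to 1 (shut), so that 0 is half open. In form: [[dx, dy, dz, rx, ry, rz, hand], ...]. A call has 1 to 12 rows; each row shifts and turns the commanded pose from where the row before left it, along the tool's axes as they then stand; what a row does not reach is not made up. A row lasts 1/8 s, in which the tool goes at most 62.5 mm and 10.7 degrees, less where a joint would pass 70% of its speed; a pose out of reach is approached as far as the arm can. A call is refused whole if a number of a shift passes 1 or a number of a turn 1, either way. A call with a gripper value outside its range is refused whole. The fingers move at their own pace and stop on an object; the grip force is fixed at half the most. Time passes only in rows, so rows that do not move let the fingers close. It gives the time, the measured TCP pose, the force and the opening at its end, in the units of the state.
- status.read_state(): the state, without advancing time (a new reading comes with each control period).
- vision.capture(name): name is "side" or "top"; returns a dict with "img" (420x560x3 uint8, red, green, blue), "depth" (420x560 float32, m along the optical axis (not along the pixel's ray), 0 where there is no reading), "fx", "fy", "cx", "cy" (pixels), "distortion" ([k1, k2, p1, p2, k3] as OpenCV has them; the pictures are not rectified), "pose" (4x4, takes a point from camera to world coordinates). Camera axes: x right, y up, looking along -z (the intrinsics and any distortion apply to the point x, -y, -z); pixel columns grow to the right and rows downward; lengths in m; the calibration is good to about 2 mm. A picture is of the moment at which its call begins.
- bot.hand_in(): hands the job in, once; it reports no verdict.
Trained networks look in the newest picture that a camera, given by its name, has taken for a name from the list of things; names that differ only in an ending like _2 or _b are one class to them, and where a whole thing is asked for, a point or a joint stands for the part that bears it (a point fixed in the world has none). Each returns a list of dicts, best first, with "confidence" (0 to 1); they miss things now and then, are a little off and sometimes report something else, mostly with a low value. They report only what shows in the picture. A call takes as long as a camera call. They do not tell look-alikes from the thing itself.
- models.masks_of(camera, name): "mask" (420x560 bool, what is visible of it) and "extent" ([left, top, right, bottom] in pixels, round what is visible of it).
- models.landmark_of(camera, name): "point" ([column, row] in pixels: a listed point, or the origin of a listed thing).
The state is a dict: "time_s": time; "joint_positions": joint angles; "qvel": joint speeds; "tau": joint torques, N m; "position": TCP position; "tcp_rot": TCP orientation; "force": force on the tool from outside, world axes, zero at the start; "moment": the same for the moment, N m; "opening": opening from 0.0 (shut) to 1.0 (fully open).
Only numpy, scipy, OpenCV 4.12 (cv2) and the standard library are available. Lean on these libraries where they do the work, as an engineer would, in place of code of your own. Each camera call takes 0.05 s, during which the arm holds its last target.

TASK

Change the samples over: take every jar that is on the sample changer's turntable at the start out through the loading bay and stand it upright in the steel tray, and stand every new jar from the bench upright on the turntable, loading and unloading only the place in the open bay. Turn the table one place at a time by swinging the sprung advance lever to its stop and letting it spring back, never by pushing the table itself. Finish with all the new jars under the hood, an empty place squarely in the bay and the lever back at rest, and leave the timer, petri dishes and tape roll where they are.

Things in the scene. Friction and masses are not known exactly. Their poses are not given: they have to be found in the camera images.
- new_a_mid (a point): New sample jar: closed round white jar with a wide red screw cap, 43 mm across, 75 mm tall, 80 g (varies), friction about 0.4, standing loose on the bench left of the changer. The point is on its axis, half-way up (37.5 mm above its underside); z axis up along the jar. May be absent in a run.
- new_b_mid (a point): New sample jar: closed round white jar with a wide red screw cap, 45 mm across, 78 mm tall, 80 g (varies), friction about 0.4, standing loose on the bench left of the changer. The point is on its axis, half-way up (39.0 mm above its underside); z axis up along the jar. May be absent in a run.
- new_c_mid (a point): New sample jar: closed round white jar with a wide red screw cap, 43 mm across, 74 mm tall, 80 g (varies), friction about 0.4, standing loose on the bench left of the changer. The point is on its axis, half-way up (37.0 mm above its underside); z axis up along the jar. May be absent in a run.
- new_d_mid (a point): New sample jar: closed round white jar with a wide red screw cap, 44 mm across, 73 mm tall, 80 g (varies), friction about 0.4, standing loose on the bench left of the changer. The point is on its axis, half-way up (36.5 mm above its underside); z axis up along the jar. May be absent in a run.
- read_a_mid (a point): Read sample jar: the same kind of jar, 43 mm across, 74 mm tall, standing on the turntable under the hood at the start. The point is on its axis, half-way up (37.0 mm above its underside); z axis up along the jar. May be absent in a run.
- read_b_mid (a point): Read sample jar: the same kind of jar, 44 mm across, 73 mm tall, standing on the turntable under the hood at the start. The point is on its axis, half-way up (36.5 mm above its underside); z axis up along the jar. May be absent in a run.
- read_c_mid (a point): Read sample jar: the same kind of jar, 43 mm across, 75 mm tall, standing on the turntable under the hood at the start. The point is on its axis, half-way up (37.5 mm above its underside); z axis up along the jar. May be absent in a run.
- turntable_axis (a point): On the turntable's axis, at its upper surface, 44 mm above the bench. The sample changer is fixed (round base 140 mm radius, 22 mm tall); axes x from the loading bay to its back, y to its left, z up. The turntable is a bare flat disc, radius 116 mm, with six ringed places (no recess) 80 mm from the axis, 60 degrees apart.
- hood_notch (a point): Middle of the back edge of the loading notch, on top of the clear hood's roof (130 mm above the bench), straight above the turntable's axis; same axes. The eight-sided hood reaches 126 mm from the axis; underside of its roof 83 mm above the turntable. The notch in roof and front wall is 120 mm wide (y -60 to 60) and runs from the front to x = 0. A white box left of the hood reaches y = 164 mm, 112 mm tall.
- loading_bay (a point): Centre of the turntable place standing in the loading bay, under the open notch at the front of the hood; at the turntable's upper surface, 44 mm above the bench, 80 mm from the axis in the changer's -x direction; same axes as turntable_axis.
- turntable (a joint): Turntable angle (rad), 0 at the start, growing counter-clockwise seen from above. Each full lever stroke adds 1.047 (60 degrees): the place next to the bay on the changer's +y side comes into the bay, and what stood in the bay goes under the hood on the -y (lever) side. It stays (bearing friction 0.3 N m) while the lever springs back.
- advance_lever (a joint): Lever angle (rad), 0 at rest, 1.152 at its far stop; it turns about the turntable's axis, counter-clockwise from above (handle swings away from the robot). A damped spring returns it to 0 when let go. A pawl takes the turntable along on the outward swing only, after 0.1 rad idle; the handle needs 2 to 6 N. A short stroke turns short; the next full one completes that same step.
- lever_grip (a point): On the axis of the lever's upright handle, 96 mm above the bench, 165 mm from the turntable's axis. The handle is a round black post, 18 mm across, from 36 to 134 mm above the bench, at the front right when at rest; a flat bar 22 to 28 mm above the bench joins it to the changer. x radially outward, y tangential along the advance swing, z up.
- tray_floor (a point): Centre of the inner floor of the shallow stainless steel tray, fixed to the bench right of the changer: 200 mm along its x, 124 mm along its y, walls 3 mm thick. Floor 3 mm above the bench, rim 14 mm. z up.
- lab_timer: Bystander: small white kitchen-type laboratory timer, 64 x 62 x 20 mm, loose on the bench near the robot. Origin at the centre of its underside.
- petri_dish_0: Bystander: lower of two stacked closed petri dishes, 88 mm across, 16 mm tall each, loose on the bench in front of the changer's lever side. Origin at the centre of its underside.
- petri_dish_1: Bystander: the upper of the two stacked petri dishes. Origin at the centre of its underside.
- tape_roll: Bystander: roll of cream masking tape lying flat, 67 mm across, 19 mm tall, loose, behind the new jars. Origin at the centre of its underside.
Things that resemble listed ones, but are neither listed nor needed, are in the scene too. What is shaped like the part that bears new_c_mid but blue or purple is not meant. What is shaped like the part that bears new_d_mid but blue is not meant.

How it is judged (in metres and radians):
On the way, in this order (a step that is already met when the one before it is completed fails the run):
1. the advance lever has been swung to its stop (value of joint advance_lever above 1.09 rad), for 0.05 s.
2. the lever has sprung back to rest (value of joint advance_lever below 0.1 rad), for 0.1 s.
At the end, for the whole second after the job is handed in: New jars upright (7 deg) on the turntable, centres within 112 mm of its axis and over 60 mm from the bay's centre; read jars upright on the tray floor, centres within 82 mm along and 44 mm across of its middle; lever within 0.08 rad of rest; turntable within 0.09 rad of a full step (angle between each of new_a_mid, new_b_mid, new_c_mid, new_d_mid, read_a_mid, read_b_mid, read_c_mid's own z axis and vertical below 0.12 rad and horizontal distance between each of new_a_mid, new_b_mid, new_c_mid, new_d_mid and turntable_axis below 0.112 m and horizontal distance between each of new_a_mid, new_b_mid, new_c_mid, new_d_mid and loading_bay above 0.06 m and z of new_a_mid in the frame of turntable_axis between 0.0315 and 0.0435 m and z of new_b_mid in the frame of turntable_axis between 0.033 and 0.045 m and z of new_c_mid in the frame of turntable_axis between 0.031 and 0.043 m and z of new_d_mid in the frame of turntable_axis between 0.0305 and 0.0425 m and x of read_a_mid in the frame of tray_floor between -0.082 and 0.082 m and y of read_a_mid in the frame of tray_floor between -0.044 and 0.044 m and z of read_a_mid in the frame of tray_floor between 0.031 and 0.043 m and x of read_b_mid in the frame of tray_floor between -0.082 and 0.082 m and y of read_b_mid in the frame of tray_floor between -0.044 and 0.044 m and z of read_b_mid in the frame of tray_floor between 0.0305 and 0.0425 m and x of read_c_mid in the frame of tray_floor between -0.082 and 0.082 m and y of read_c_mid in the frame of tray_floor between -0.044 and 0.044 m and z of read_c_mid in the frame of tray_floor between 0.0315 and 0.0435 m and value of joint advance_lever below 0.08 rad and (value of joint turntable between 0.957 and 1.137 rad or value of joint turntable between 2.004 and 2.184 rad or value of joint turntable between 3.052 and 3.232 rad or value of joint turntable between 4.099 and 4.279 rad or value of joint turntable between 5.146 and 5.326 rad or value of joint turntable between 6.193 and 6.373 rad or value of joint turntable between 7.24 and 7.42 rad or value of joint turntable between 8.288 and 8.468 rad or value of joint turntable between 9.335 and 9.515 rad or value of joint turntable between 10.382 and 10.562 rad or value of joint turntable between 11.429 and 11.609 rad or value of joint turntable between 12.476 and 12.656 rad or value of joint turntable between 13.524 and 13.704 rad or value of joint turntable between 14.571 and 14.751 rad or value of joint turntable between 15.618 and 15.798 rad or value of joint turntable between 16.665 and 16.845 rad or value of joint turntable between 17.712 and 17.892 rad or value of joint turntable between 18.76 and 18.94 rad)); the robot touches nothing.
It fails at once if the timer, a petri dish or the tape roll is pushed more than 3 cm away (distance of any of lab_timer, petri_dish_0, petri_dish_1, tape_roll from where it was at the start of the episode above 0.03 m).
It fails at once if the robot pushes on the turntable itself (more than 3 N) (contact force between any of the arm, the fingers and turntable above 3 N).
Of new_a, new_b, new_c, new_d only 3 to 4 are there at a start; the rules pass over those that are not, and their reading is None.
Of read_a, read_b, read_c only 1 to 2 are there at a start; the rules pass over those that are not, and their reading is None.
At some moment in a run one of new_a, new_b, new_c, new_d may be knocked a few centimetres aside while the robot is not near it.
It also fails if it takes over 210 s, if anything falls off the work surface, if the arm or the gripper's body presses on something with over 40 N, if the wrist force passes 120 N, or if a joint passes its speed limit or range.

## Working session

There is one attempt and no reset: what is moved stays moved. The work goes in short steps, Python scripts to look and compute and a tool call to move; the robot and the scene stay as the last step left them, time stands still between calls to the robot, and variables do not carry over. Pictures are saved under pics/ and viewed, and the job is handed in when it is done.

Besides the shell and the picture viewer there is one more tool, called as name(argument=value, ...), one argument or row to a line, values as JSON. send_rows: Moves the arm, as the interface text tells. Its arguments: {"type":"object","properties":{"moves":{"type":"array"}},"required":["moves"]}

```bash
ls; mkdir -p pics; python3 - <<'E'
from rig import status, vision, bot, models
import cv2
print(status.read_state())
for n in("side","top"):
    c=vision.capture(n); cv2.imwrite(f"pics/{n}0.png",c["img"][:,:,::-1]); print(n,c["fx"],c["fy"],c["cx"],c["cy"],c["distortion"],c["pose"])
E
```

```text
pics
{'time_s': 0.0, 'joint_positions': array([-8.25920256e+01,  3.02787412e+01,  8.21544141e+01, -9.04209130e-04,
        6.76873740e+01, -1.02271213e+01]), 'qvel': array([-0.01584599, -0.00794663,  0.04866158,  0.05898225, -0.0451024 ,
       -0.10223337]), 'tau': array([ 1.31535722e-03, -4.40036488e+01, -1.76592082e+01,  6.35058177e-02,
        5.80892502e-02, -1.64760277e-04]), 'position': array([ 0.18927924, -0.59490947,  0.22158497]), 'tcp_rot': array([[ 9.53003508e-01,  3.02959126e-01, -2.85706755e-04],
       [ 3.02959047e-01, -9.53001297e-01,  2.08419049e-03],
       [ 3.59145622e-04, -2.07279830e-03, -9.99997787e-01]]), 'force': array([-0.1793465 ,  0.19749363,  0.0439285 ]), 'moment': array([-0.02685791, -0.03007623,  0.02587547]), 'opening': 1.0017164158033132}
side 454.6419371741629 454.6419371741629 274.16069384221197 203.79164335522714 [-0.14512795  0.          0.          0.          0.        ] [[-0.87098384  0.30146787 -0.38794881 -0.06815926]
 [-0.49087619 -0.50072191  0.71296433  1.01111267]
 [ 0.02068137  0.81141524  0.58410409  0.89526403]
 [ 0.          0.          0.          1.        ]]
top 539.1039470363027 539.1039470363027 274.8252728977931 200.90313184046056 [0.028086 0.       0.       0.       0.      ] [[-0.02529616  0.99727525 -0.06929782  0.38823536]
 [-0.99963139 -0.02591767 -0.00808418  0.01611506]
 [-0.00985819  0.06906778  0.99756326  1.49228119]
 [ 0.          0.          0.          1.        ]]
```

View pics/top0.png

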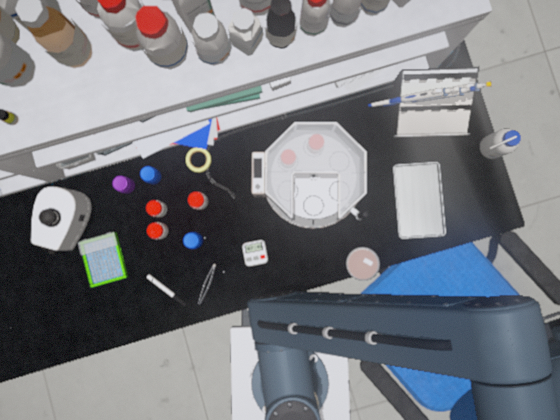

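View pics/side0.png

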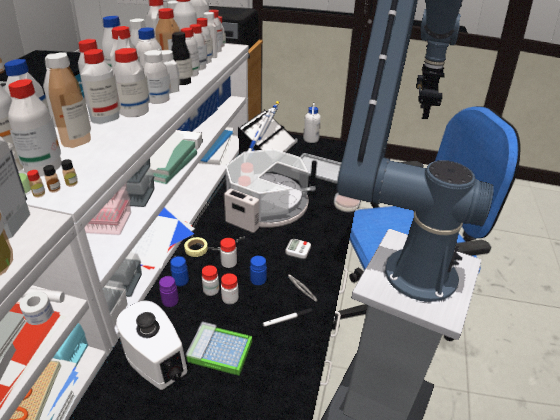

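Top view: three red-capped new jars at about (156,208), (198,200), (156,230), and two read jars under the hood at (289,157) and (316,142). The bay is near (313,207), the lever near (355,212), the tray at (418,200), the petri dishes at (362,263), the timer at (255,252) and the tape at (198,159).

```bash
cat > h.py <<'E'
import numpy as np, cv2
from rig import status, vision, bot, models
def K(c): return np.array([[c["fx"],0,c["cx"]],[0,c["fy"],c["cy"]],[0,0,1]])
def ray(c,p):
    u=cv2.undistortPoints(np.array(p,float).reshape(-1,1,2),K(c),np.array(c["distortion"],float)).reshape(-1,2)
    d=np.c_[u[:,0],-u[:,1],-np.ones(len(u))]
    return c["pose"][:3,3], d@c["pose"][:3,:3].T
def onz(c,p,z):
    o,d=ray(c,p); return o+d*((z-o[2])/d[:,2])[:,None]
def tri(c1,p1,c2,p2):
    o1,d1=ray(c1,p1);o2,d2=ray(c2,p2);d1=d1[0]/np.linalg.norm(d1[0]);d2=d2[0]/np.linalg.norm(d2[0])
    s=np.linalg.lstsq(np.c_[d1,-d2],o2-o1,rcond=None)[0]
    a=o1+s[0]*d1;b=o2+s[1]*d2
    return (a+b)/2,np.linalg.norm(a-b)
def proj(c,X):
    P=np.linalg.inv(c["pose"]);q=np.atleast_2d(X)@P[:3,:3].T+P[:3,3]
    q=q*[1,-1,-1]
    return cv2.projectPoints(q.reshape(-1,1,3),np.zeros(3),np.zeros(3),K(c),np.array(c["distortion"],float))[0].reshape(-1,2)
E
cat > a.py <<'E'
from h import *
np.set_printoptions(precision=4,suppress=True)
cs={n:vision.capture(n) for n in("top","side")}
Z={"new_a_mid":.0375,"read_a_mid":.081,"turntable_axis":.044,"hood_notch":.130,"loading_bay":.044,"lever_grip":.096,"tray_floor":.003,"lab_timer":0,"petri_dish_0":0,"petri_dish_1":.016,"tape_roll":0}
for n,z in Z.items():
    for cam,c in cs.items():
        for r in models.landmark_of(cam,n)[:7]:
            print(n,cam,round(r["confidence"],2),np.round(r["point"],1),onz(c,[r["point"]],z)[0][:2])
E
python3 a.py
```

```text
new_a_mid side 0.52 [269.3 190.1] [ 0.5544 -0.0962]
read_a_mid top 0.54 [362.8 267.7] [ 0.3067 -0.1963]
turntable_axis top 0.98 [314.1 179.4] [ 0.5442 -0.0796]
turntable_axis side 0.59 [266.4 190.1] [ 0.558  -0.0828]
hood_notch top 0.76 [315.8 169.2] [ 0.5609 -0.079 ]
hood_notch side 0.93 [268.6 167.7] [ 0.5539 -0.0881]
hood_notch side 0.7 [227.7 286.8] [0.3712 0.4174]
loading_bay top 0.67 [312.1 205.7] [ 0.4733 -0.072 ]
loading_bay side 0.6 [286.9 200.1] [ 0.4719 -0.0672]
loading_bay side 0.45 [196.1 248.8] [0.5792 0.2746]
lever_grip side 0.45 [314.3 169.6] [ 0.4435 -0.2068]
tray_floor side 0.86 [320.9 171.7] [ 0.4753 -0.3479]
lab_timer side 0.86 [300.6 253.1] [0.3379 0.0944]
petri_dish_0 top 0.81 [361.1 265.3] [ 0.3086 -0.204 ]
petri_dish_0 side 0.6 [347.2 198.2] [ 0.3259 -0.2411]
petri_dish_0 side 0.49 [343.3 203.3] [ 0.326  -0.2057]
petri_dish_0 side 0.35 [227.7 289.2] [0.4408 0.3239]
petri_dish_1 top 0.81 [361.1 265.3] [ 0.3095 -0.2017]
petri_dish_1 side 0.6 [347.2 198.2] [ 0.3188 -0.2187]
petri_dish_1 side 0.49 [343.3 203.3] [ 0.3189 -0.184 ]
petri_dish_1 side 0.35 [227.7 289.2] [0.4317 0.3362]
tape_roll top 0.62 [201.9 160.6] [0.6099 0.2288]
tape_roll top 0.35 [154.3 206.7] [0.4845 0.363 ]
tape_roll side 0.78 [194.4 249.6] [0.6148 0.242 ]
```

```bash
python3 - <<'E'
from h import *
np.set_printoptions(precision=4,suppress=True)
c=vision.capture("top");s=vision.capture("side")
cv2.imwrite("pics/topz.png",cv2.resize(c["img"][110:290,240:460][:,:,::-1],None,fx=3.6,fy=3.3,interpolation=3)[:600])
cv2.imwrite("pics/sidez.png",cv2.resize(s["img"][130:260,210:380][:,:,::-1],None,fx=4.6,fy=4.6,interpolation=3)[:600])
i=c["img"].astype(int);m=((i[...,0]>110)&(i[...,1]<80)&(i[...,2]<80)).astype(np.uint8)
n,l,st,ce=cv2.connectedComponentsWithStats(m)
for k in range(1,n):
    if st[k,4]>30 and ce[k,1]>120: print(st[k],ce[k],onz(c,[ce[k]],.073)[0])
# depth at places
for p in [(313,205),(340,160),(355,212),(418,200),(353,207),(289,157),(266,158)]:
    d=c["depth"][p[1],p[0]]; o,dr=ray(c,[p]); print(p,d,o+dr[0]*d)
E
```

```text
[187 191  17  16 209] [195.0096 198.8804] [0.4977 0.2383 0.073 ]
[146 200  16  16 194] [152.9845 207.4433] [0.4779 0.3495 0.073 ]
[146 222  17  17 208] [153.9375 230.1298] [0.418  0.3475 0.073 ]
(313, 205) 1.4495636 [ 0.4751 -0.0745  0.0445]
(340, 160) 1.3709071 [ 0.5827 -0.1411  0.1303]
(355, 212) 1.462198 [ 0.4541 -0.1885  0.0294]
(418, 200) 1.4889325 [ 0.4839 -0.3664  0.0033]
(353, 207) 1.4643158 [ 0.4678 -0.1838  0.0283]
(289, 157) 1.3720059 [ 0.5938 -0.0117  0.131 ]
(266, 158) 1.3762785 [0.5934 0.0469 0.1271]
```

View pics/topz.png

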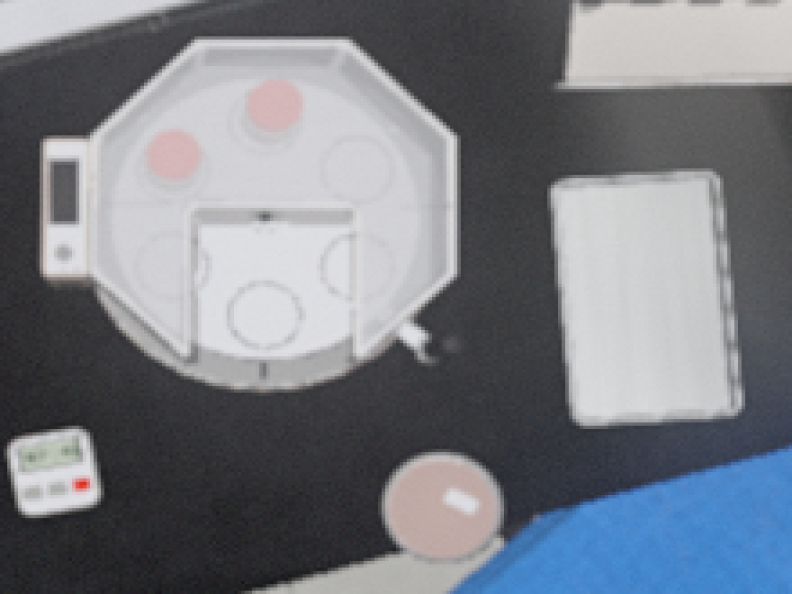

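View pics/sidez.png

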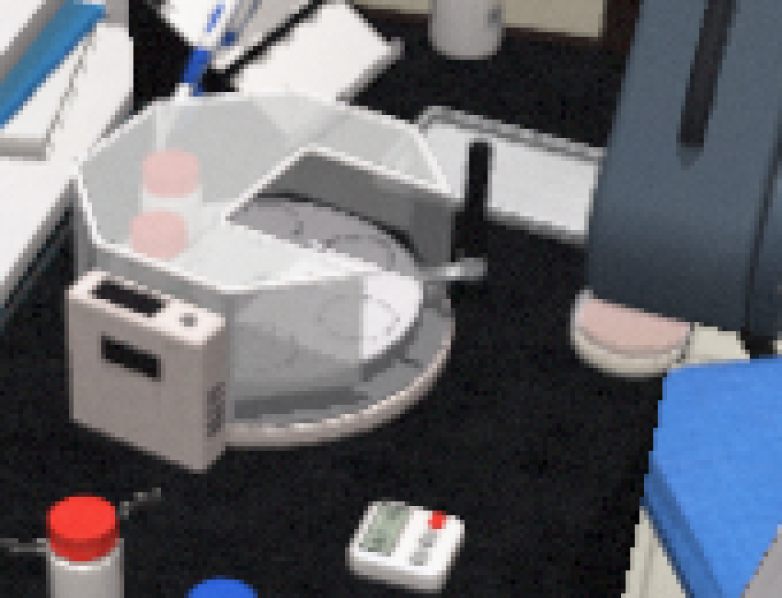

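```bash
python3 - <<'E'
from h import *
np.set_printoptions(precision=4,suppress=True)
c=vision.capture("top")
def P(X,Y,z): return onz(c,[(240+(X+.5)/3.6-.5,110+(Y+.5)/3.3-.5)],z)[0][:2]
for n,X,Y,z in [("notch back L",190,203,.13),("nb R",356,203,.13),("notch mid",265,205,.13),("octR1",457,133,.13),("octR2",457,275,.13),("octL1",93,132,.13),("octL2",93,275,.13),("octT1",197,40,.13),("octT2",350,40,.13),("frontL",190,360,.13),("frontR",356,358,.13),
 ("ring",264,315,.044),("ringL",172,265,.044),("ringR",357,265,.044),("ringBR",357,168,.044),("mark",264,370,.022),("basefront",264,390,.022),("handle top",455,345,.134),("handlebase",430,352,.036),("trayTL",552,180,.014),("trayTR",718,174,.014),("trayBL",573,424,.014),("trayBR",742,412,.014),("r1",173,155,.117),("r2",275,105,.117)]:
    print(n,P(X,Y,z))
i=cv2.resize(c["img"][190:235,330:390],None,fx=12,fy=12,interpolation=2)
cv2.imwrite("pics/hz.png",i[:,:,::-1])
E
```

```text
notch back L [ 0.5574 -0.0195]
nb R [ 0.5543 -0.1364]
notch mid [ 0.5545 -0.0723]
octR1 [ 0.6066 -0.2094]
octR2 [ 0.4969 -0.2054]
octL1 [0.6144 0.0477]
octL2 [0.5036 0.0504]
octT1 [ 0.6843 -0.0279]
octT2 [ 0.6812 -0.1363]
frontL [ 0.4366 -0.0161]
frontR [ 0.4351 -0.1325]
ring [ 0.4749 -0.0744]
ringL [ 0.5175 -0.0068]
ringR [ 0.5139 -0.1451]
ringBR [ 0.5936 -0.1478]
mark [ 0.4307 -0.0744]
basefront [ 0.4142 -0.0739]
handle top [ 0.4431 -0.2013]
handlebase [ 0.4418 -0.1982]
trayTL [ 0.5837 -0.2995]
trayTR [ 0.5852 -0.4256]
trayBL [ 0.3805 -0.3071]
trayBR [ 0.3873 -0.4345]
r1 [ 0.597  -0.0087]
r2 [ 0.6343 -0.0826]
```

View pics/hz.png

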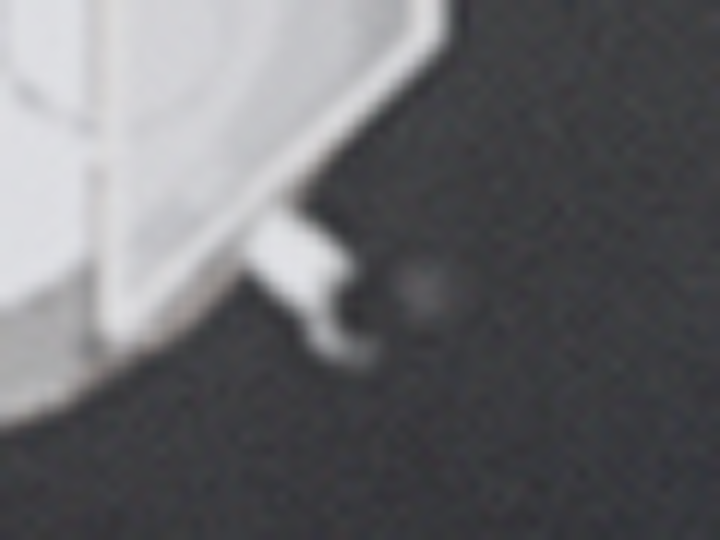

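send_rows(
  moves=[
    [0,0,-0.3,0,0,0.88,-1],
    [0,0,-0.3,0,0,0.88,-1],
    [1,-1,0,0,0,0,-1],
    [1,-1,0,0,0,0,-1],
    [1,-1,0,0,0,0,-1],
    [1,-1,0,0,0,0,-1],
    [1,-1,0,0,0,0,-1],
    [1,-1,0,0,0,0,-1],
    [1,-1,0,0,0,0,-1],
    [1,-1,0,0,0,0,-1],
    [1,-1,0,0,0,0,-1],
    [1,-1,0,0,0,0,-1],
  ],
)

```text
time_s: 2.95
position: [0.44, -0.3446, 0.2377]
tcp_rot: [[1.0, 0.001, 0.0], [0.001, -1.0, -0.0], [0.0, 0.0, -1.0]]
force: [1.0, -1.3, -0.5]
opening: 1.0
```

send_rows(
  moves=[
    [0.5,-1,0,0,0,0,-1],
    [0.5,-1,0,0,0,0,-1],
    [0.5,-1,0,0,0,0,-1],
    [0.5,-1,0,0,0,0,-1],
    [0,-1,0,0,0,0,-1],
    [0,-1,0,0,0,0,-1],
    [0,-1,0,0,0,0,-1],
    [0,-1,0,0,0,0,-1],
    [0,-1,0,0,0,0,-1],
    [0,-1,0,0,0,0,-1],
    [0,-1,0,0,0,0,-1],
    [0,-1,0,0,0,0,-1],
  ],
)

```text
time_s: 4.45
position: [0.4882, -0.0444, 0.2376]
tcp_rot: [[1.0, 0.0, -0.0], [0.0, -1.0, -0.0], [-0.0, 0.0, -1.0]]
force: [-0.5, 0.4, 1.0]
opening: 1.004
```

send_rows(
  moves=[
    [0.4,-1,0,0,0,0,-1],
    [0,-1,0,0,0,0,-1],
    [0,-1,0,0,0,0,-1],
    [0,-1,0,0,0,0,-1],
    [0,-1,0,0,0,0,-1],
    [0,-1,0,0,0,0,-1],
    [0,-1,0,0,0,0,-1],
    [0,-1,0,0,0,0,-1],
    [0,-1,0,0,0,0,-1],
    [0,-1,0,0,0,0,-1],
    [0,-1,0,0,0,0,-1],
    [0,-0.3,1,0,0,0,-1],
  ],
)

```text
time_s: 5.95
position: [0.4998, 0.2388, 0.2141]
tcp_rot: [[1.0, 0.002, 0.005], [0.002, -1.0, 0.001], [0.005, -0.001, -1.0]]
force: [-0.5, -0.6, -0.9]
opening: 1.003
```

```bash
cat > look.py <<'E'
import sys
from h import *
np.set_printoptions(precision=4,suppress=True)
t=sys.argv[1]
c=vision.capture("top");s=vision.capture("side")
cv2.imwrite(f"pics/{t}_top.png",cv2.resize(c["img"][110:290,130:460][:,:,::-1],None,fx=2.4,fy=2.4,interpolation=3))
cv2.imwrite(f"pics/{t}_side.png",cv2.resize(s["img"][120:320,150:400][:,:,::-1],None,fx=3,fy=3,interpolation=3))
for nm,cc in(("top",c),("side",s)):
    i=cc["img"].astype(int);m=((i[...,0]>110)&(i[...,1]<80)&(i[...,2]<80)).astype(np.uint8)
    n,l,st,ce=cv2.connectedComponentsWithStats(m)
    for k in range(1,n):
        if st[k,4]>30 and ce[k,1]>120 and ce[k,0]>120: print(nm,st[k],ce[k],onz(cc,[ce[k]],.073 if nm=="top" else .065)[0])
st=status.read_state();print(st["time_s"],st["position"],st["opening"],st["force"])
E
python3 look.py l1
```

```text
top [193 192   8   7  53] [196.434  194.9434] [0.508  0.2344 0.073 ]
top [146 206  16  10 104] [153.625  210.4519] [0.4699 0.3479 0.073 ]
top [146 222  16   9  84] [152.631  226.2143] [0.4284 0.3509 0.073 ]
side [221 238  15  14 175] [227.5714 244.36  ] [0.4995 0.2326 0.065 ]
side [202 265  15  15 191] [209.1047 272.1361] [0.479  0.3485 0.065 ]
side [221 273  16  16 210] [228.7524 280.5333] [0.4184 0.3475 0.065 ]
6.05 [0.4962 0.2373 0.2105] 0.9988493192223399 [-0.9099  0.1861 -0.8043]
```

send_rows(
  moves=[
    [0,0,1,0,0,0,-1],
    [0,0,1,0,0,0,-1],
    [0,0,1,0,0,0,-1],
    [0,0,1,0,0,0,-1],
    [0,0,1,0,0,0,-1],
    [0,0,1,0,0,0,-1],
    [0,0,0.8,0,0,0,-1],
    [0,0,0.4,0,0,0,-1],
    [0,0,0,0,0,0,-1],
  ],
)

```text
time_s: 7.18
position: [0.4987, 0.2367, 0.0325]
tcp_rot: [[1.0, 0.0, -0.001], [0.0, -1.0, -0.0], [-0.001, 0.0, -1.0]]
force: [-0.5, 0.1, 0.3]
opening: 0.999
```

send_rows(
  moves=[
    [0,0,0,0,0,0,1],
    [0,0,0,0,0,0,1],
    [0,0,0,0,0,0,1],
    [0,0,0,0,0,0,1],
    [0,0,0,0,0,0,1],
    [0,0,0,0,0,0,1],
    [0,0,0,0,0,0,1],
  ],
)

```text
time_s: 8.05
position: [0.4989, 0.2371, 0.0326]
tcp_rot: [[1.0, 0.001, 0.0], [0.001, -1.0, -0.0], [0.0, 0.0, -1.0]]
force: [-0.5, 0.2, 2.3]
opening: 0.507
```

send_rows(
  moves=[
    [0,0,-0.5,0,0,0,1],
    [0,0,-1,0,0,0,1],
    [0,0,-1,0,0,0,1],
    [0,0,-1,0,0,0,1],
    [0,0,-1,0,0,0,1],
    [0,0,-1,0,0,0,1],
    [0,0,-1,0,0,0,1],
    [-0.3,0.5,0,0,0,0,1],
    [-0.3,1,0,0,0,0,1],
    [-0.3,1,0,0,0,0,1],
    [0,1,0,0,0,0,1],
    [0,1,0,0,0,0,1],
  ],
)

```text
time_s: 9.55
position: [0.4744, 0.1232, 0.194]
tcp_rot: [[1.0, 0.0, -0.003], [0.0, -1.0, -0.0], [-0.003, 0.0, -1.0]]
force: [0.9, -0.3, -1.5]
opening: 0.509
```

send_rows(
  moves=[
    [0,1,0,0,0,0,1],
    [0,1,0,0,0,0,1],
    [0,1,0,0,0,0,1],
    [0,1,0,0,0,0,1],
    [0,1,0,0,0,0,1],
    [0,1,0,0,0,0,1],
    [0,1,0,0,0,0,1],
    [0,0.9,0,0,0,0,1],
    [0,0,0,0,0,0,1],
    [0,0,0,0,0,0,1],
  ],
)

```text
time_s: 10.8
position: [0.4752, -0.0724, 0.1944]
tcp_rot: [[1.0, 0.0, -0.002], [0.0, -1.0, 0.001], [-0.002, -0.001, -1.0]]
force: [0.1, -0.0, -0.8]
opening: 0.512
```

```bash
python3 look.py l2
```

```text
top [146 200  16  16 194] [152.9845 207.4433] [0.4779 0.3495 0.073 ]
top [146 222  17  17 209] [153.9665 230.2201] [0.4178 0.3475 0.073 ]
side [288 146   9   9  54] [292.4074 150.1852] [ 0.5937 -0.3379  0.065 ]
side [202 265  15  15 191] [209.1047 272.1361] [0.479  0.3485 0.065 ]
side [221 273  16  16 210] [228.7524 280.5333] [0.4184 0.3475 0.065 ]
10.9 [ 0.4757 -0.0721  0.1947] 0.5090959376298436 [-0.4793 -0.3611 -0.3966]
```

send_rows(
  moves=[
    [0,0.1,0.8,0,0,0,1],
    [0,0,1,0,0,0,1],
    [0,0,1,0,0,0,1],
    [0,0,1,0,0,0,1],
    [0,0,0.5,0,0,0,1],
    [0,0,0.3,0,0,0,1],
    [0,0,0,0,0,0,1],
    [0,0,0,0,0,0,1],
  ],
)

```text
time_s: 11.9
position: [0.4771, -0.0756, 0.0807]
tcp_rot: [[1.0, 0.001, 0.001], [0.001, -1.0, -0.001], [0.001, 0.001, -1.0]]
force: [0.4, 0.2, -0.2]
opening: 0.514
```

```bash
python3 look.py l3
```

```text
top [146 200  16  16 194] [152.9845 207.4433] [0.4779 0.3495 0.073 ]
top [146 222  17  17 209] [153.9426 230.1483] [0.418  0.3475 0.073 ]
side [287 178   9   8  36] [291.0833 182.2222] [ 0.4954 -0.1395  0.065 ]
side [202 265  15  15 192] [209.0729 272.1615] [0.479  0.3486 0.065 ]
side [221 273  16  16 210] [228.7524 280.5333] [0.4184 0.3475 0.065 ]
12.0 [ 0.4771 -0.0756  0.0807] 0.5127929016407907 [ 0.4285  0.8379 -1.3547]
```

View pics/l3_side.png

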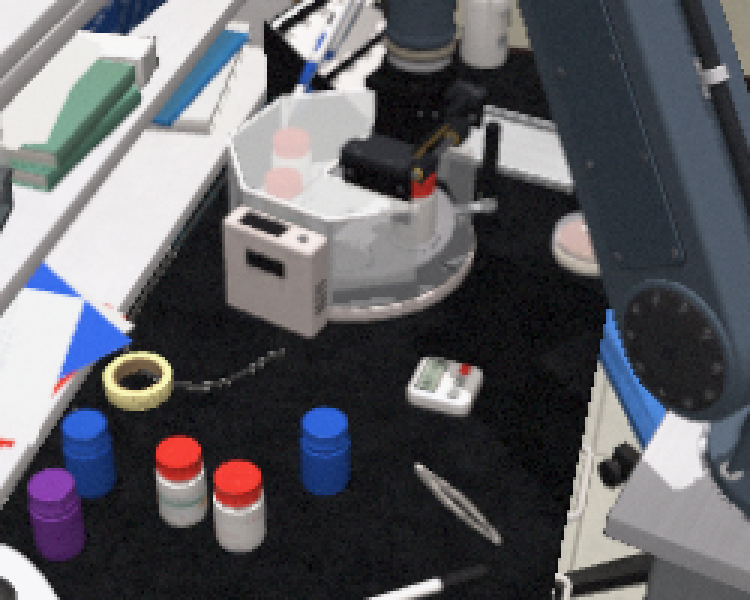

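The jar is held at about (425,200) in the zoom, over the bay and 3–4 mm above the table. I'll lower it and release.

send_rows(
  moves=[
    [-0.05,-0.03,0.08,0,0,0,1],
    [0,0,0.06,0,0,0,1],
    [0,0,0,0,0,0,1],
    [0,0,0,0,0,0,1],
  ],
)

```text
time_s: 12.5
position: [0.4752, -0.0746, 0.0766]
tcp_rot: [[1.0, 0.001, -0.0], [0.001, -1.0, 0.0], [-0.0, -0.0, -1.0]]
force: [0.3, 0.4, 1.0]
opening: 0.514
```

Release to about 61 mm, then lift.

send_rows(
  moves=[
    [0,0,0,0,0,0,0.1],
    [0,0,0,0,0,0,-0.2],
    [0,0,0,0,0,0,-0.4],
    [0,0,0,0,0,0,-0.4],
    [0,0,0,0,0,0,-0.4],
    [0,0,-0.5,0,0,0,-0.4],
    [0,0,-1,0,0,0,-0.4],
    [0,0,-1,0,0,0,-0.4],
    [0,0,-1,0,0,0,-0.4],
    [0,0,-1,0,0,0,-0.4],
    [0,0,0,0,0,0,-0.4],
  ],
)

```text
time_s: 13.88
position: [0.4767, -0.0752, 0.1914]
tcp_rot: [[1.0, 0.001, 0.005], [0.001, -1.0, -0.002], [0.005, 0.002, -1.0]]
force: [0.1, 0.5, 0.2]
opening: 0.7
```

```bash
python3 look.py l4
```

```text
top [146 200  16  16 194] [152.9845 207.4433] [0.4779 0.3495 0.073 ]
top [146 222  17  17 210] [153.9048 230.1333] [0.418  0.3476 0.073 ]
side [282 176  14  11 123] [288.5447 181.0732] [ 0.506  -0.1413  0.065 ]
side [202 265  15  15 192] [209.0729 272.1615] [0.479  0.3486 0.065 ]
side [221 273  16  16 210] [228.7524 280.5333] [0.4184 0.3475 0.065 ]
13.975 [ 0.475  -0.0746  0.1892] 0.7004098548670998 [-0.396  -0.1299  0.0162]
```

View pics/l4_side.png

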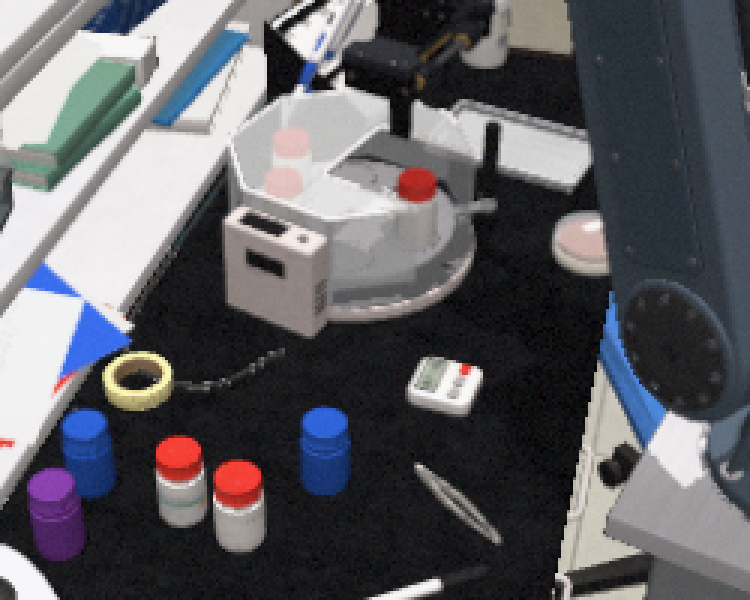

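```bash
python3 - <<'E'
from h import *
c=vision.capture("top");s=vision.capture("side")
print(onz(c,[(365.0,213.4)],.134),onz(s,[(314.0,161.4)],.134),tri(c,[(365.,213.4)],s,[(314.,161.4)]))
A=np.array([.555,-.0768])
for r in(0,):
  h=onz(c,[(365.0,213.4)],.134)[0][:2]; print(np.linalg.norm(h-A),np.degrees(np.arctan2(*(h-A)[::-1])))
print(np.round(s["depth"][158:172:2,308:322:2],3))
E
```

```text
[[ 0.44519732 -0.19884619  0.134     ]] [[ 0.44233832 -0.19573231  0.134     ]] (array([ 0.44468418, -0.19953257,  0.1314126 ]), np.float64(0.0013606093416337996))
0.16417033791019053 -131.97712387935692
[[1.778 1.778 1.786 1.784 1.778 1.78  1.765]
 [1.772 1.765 1.774 1.504 1.507 1.775 1.766]
 [1.754 1.754 1.506 1.501 1.506 1.756 1.76 ]
 [1.736 1.739 1.515 1.502 1.513 1.754 1.741]
 [1.732 1.732 1.52  1.505 1.507 1.722 1.727]
 [1.714 1.717 1.521 1.516 1.518 1.719 1.723]
 [1.71  1.702 1.521 1.528 1.527 1.709 1.707]]
```

send_rows(
  moves=[
    [-0.4,1,0,0,0,0,-0.4],
    [-0.4,1,0,0,0,0,-0.4],
    [-0.4,1,0,0,0,0,-0.4],
    [0,1,0,0,0,0,-0.4],
    [0,0.95,0,0,0,0,-0.4],
    [0,0,0,0,0,-0.95,-0.4],
    [0,0,0,0,0,-0.95,-0.4],
    [0,0,0,0,0,-0.95,-0.4],
    [0,0,0,0,0,-0.95,-0.4],
    [0,0,0,0,0,-0.95,-0.4],
    [0,0,0,0,0,0,-0.4],
    [0,0,0,0,0,0,-0.4],
  ],
)

```text
time_s: 15.58
position: [0.4451, -0.1982, 0.1885]
tcp_rot: [[0.677, 0.736, -0.001], [0.736, -0.677, 0.001], [-0.0, -0.001, -1.0]]
force: [-0.2, 1.0, 0.2]
opening: 0.701
```

send_rows(
  moves=[
    [0,0,1,0,0,0,-0.4],
    [0,0,1,0,0,0,-0.4],
    [0,0,1,0,0,0,-0.4],
    [0,0,1,0,0,0,-0.4],
    [0,0,0,0,0,0,0.4],
    [0,0,0,0,0,0,0.4],
    [0,0,0,0,0,0,0.4],
    [0,0,0,0,0,0,0.4],
  ],
)

```text
time_s: 16.58
position: [0.4459, -0.1988, 0.0899]
tcp_rot: [[0.675, 0.738, 0.001], [0.738, -0.675, -0.001], [0.0, 0.002, -1.0]]
force: [0.3, 0.1, 0.0]
opening: 0.35
```

```bash
python3 look.py l5; python3 - <<'E'
from h import *
s=vision.capture("side");cv2.imwrite("pics/l5z.png",cv2.resize(s["img"][110:210,250:370][:,:,::-1],None,fx=6,fy=6,interpolation=2))
E
```

```text
top [146 200  16  16 194] [152.9845 207.4433] [0.4779 0.3495 0.073 ]
top [146 222  17  17 211] [153.9384 230.1943] [0.4179 0.3475 0.073 ]
side [288 185  11  12 101] [293.2673 190.396 ] [ 0.4666 -0.0998  0.065 ]
side [202 265  15  15 191] [209.1047 272.1361] [0.479  0.3485 0.065 ]
side [221 273  16  16 210] [228.7524 280.5333] [0.4184 0.3475 0.065 ]
16.675 [ 0.4456 -0.1986  0.0896] 0.3138868413714771 [ 0.067  -0.5405  0.2737]
```

View pics/l5z.png

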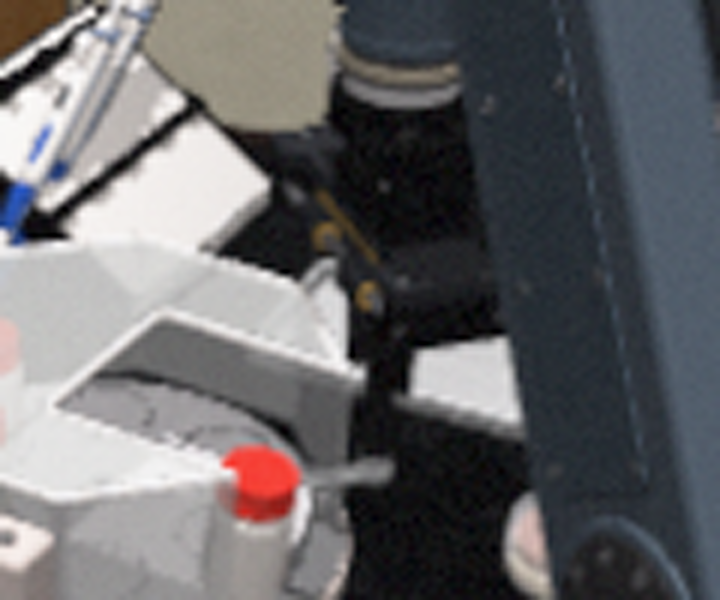

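send_rows(
  moves=[
    [0.02,0.4,0,0,0,-0.35,0.4],
    [0.035,0.69,0,0,0,-0.6,0.4],
    [0.035,0.69,0,0,0,-0.6,0.4],
    [0.035,0.69,0,0,0,-0.6,0.4],
    [0.035,0.69,0,0,0,-0.6,0.4],
    [0.035,0.69,0,0,0,-0.6,0.4],
    [0,0,0,0,0,0,0.4],
  ],
)

```text
time_s: 17.6
position: [0.531, -0.2393, 0.0889]
tcp_rot: [[0.156, 0.988, -0.001], [0.988, -0.156, 0.001], [0.0, -0.001, -1.0]]
force: [-1.9, -0.1, 1.9]
opening: 0.297
```

```bash
cat > lev.py <<'E'
from h import *
s=status.read_state();p=s["position"]-[.555,-.0768,0];print(s["time_s"],s["position"],"r",np.hypot(*p[:2]),"th",np.degrees(np.arctan2(p[1],p[0])),"a",np.degrees(np.arctan2(s["tcp_rot"][1,0],s["tcp_rot"][0,0])),s["force"],s["opening"])
E
python3 lev.py; python3 look.py l6
```

```text
17.6 [ 0.53095826 -0.23931821  0.08892356] r 0.16428686390289404 th -98.41488500280217 a 81.00051132127781 [-1.94905989 -0.05538277  1.92632216] 0.29745135553575114
top [146 200  16  16 194] [152.9845 207.4433] [0.4779 0.3495 0.073 ]
top [146 222  17  17 210] [153.9476 230.1857] [0.4179 0.3475 0.073 ]
side [318 212   9  13  88] [321.9545 217.875 ] [ 0.3242 -0.0134  0.065 ]
side [202 265  15  15 192] [209.0729 272.1615] [0.479  0.3486 0.065 ]
side [221 273  16  16 210] [228.7524 280.5333] [0.4184 0.3475 0.065 ]
17.7 [ 0.5301 -0.2392  0.0889] 0.299391963064886 [-2.2257  0.8947  2.2046]
```

View pics/l6_side.png

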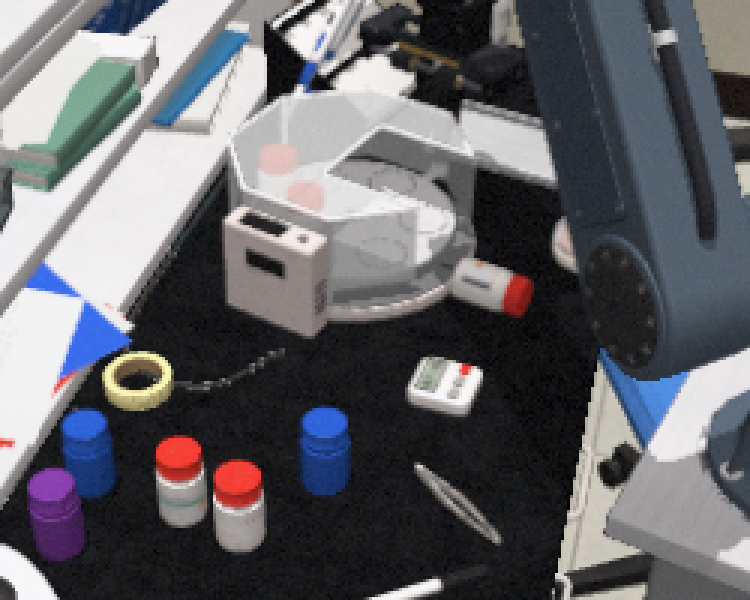

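The jar is lying at about (490,285) in the zoomed side view. It had already shifted between my two earlier looks, so it was probably knocked aside and I missed it. The table has half turned, so I'll complete this stroke, then recover the jar and look again before every stroke.

send_rows(
  moves=[
    [0.035,0.6,0,0,0,-0.5,0.4],
    [0.035,0.6,0,0,0,-0.5,0.4],
    [0.035,0.6,0,0,0,-0.5,0.4],
    [0.035,0.6,0,0,0,-0.5,0.4],
    [0.035,0.6,0,0,0,-0.5,0.4],
    [0.035,0.6,0,0,0,-0.5,0.4],
    [0,0.2,0,0,0,-0.2,0.4],
    [0,0,0,0,0,0,0.4],
  ],
)

```text
time_s: 18.7
position: [0.6227, -0.2265, 0.0885]
tcp_rot: [[-0.39, 0.921, -0.003], [0.921, 0.39, 0.001], [0.002, -0.002, -1.0]]
force: [-5.0, 1.4, 0.5]
opening: 0.3
```

```bash
python3 lev.py; python3 look.py l7
```

```text
18.7 [ 0.62266612 -0.22652348  0.08854851] r 0.16430405713659074 th -65.67985577249023 a 112.97034621477572 [-4.9527001   1.38079022  0.50914198] 0.3000224404172405
top [146 200  16  16 194] [152.9845 207.4433] [0.4779 0.3495 0.073 ]
top [146 222  17  17 212] [153.9009 230.2028] [0.4178 0.3476 0.073 ]
top [303 251  16   8  89] [310.9101 254.9438] [ 0.3426 -0.0632  0.073 ]
side [318 211   9  14  88] [321.9886 217.8409] [ 0.3241 -0.0136  0.065 ]
side [202 265  15  15 191] [209.1047 272.1361] [0.479  0.3485 0.065 ]
side [221 273  16  16 210] [228.7524 280.5333] [0.4184 0.3475 0.065 ]
18.8 [ 0.6228 -0.2268  0.0886] 0.2990151185758024 [-4.9998  0.8148 -0.6784]
```

View pics/l7_top.png

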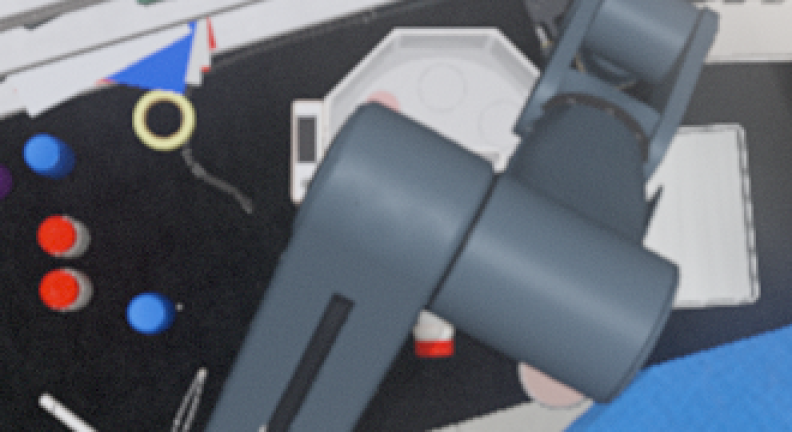

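send_rows(
  moves=[
    [0,0.15,0,0,0,-0.1,0.4],
    [0,0.15,0,0,0,-0.1,0.4],
    [0,0.1,0,0,0,0,0.4],
    [0,0,0,0,0,0,0.4],
  ],
)

```text
time_s: 19.3
position: [0.6268, -0.2246, 0.0883]
tcp_rot: [[-0.423, 0.906, -0.014], [0.906, 0.423, -0.0], [0.006, -0.013, -1.0]]
force: [-16.3, -4.6, 4.9]
opening: 0.304
```

```bash
python3 lev.py
```

```text
19.3 [ 0.62676807 -0.22455056  0.08827444] r 0.16425859353358702 th -64.09238937267985 a 115.05351181026552 [-16.34112297  -4.55577079   4.86197688] 0.30448207317115944
```

send_rows(
  moves=[
    [0,-0.2,0,0,0,0,0],
    [0,0,0,0,0,0,-0.4],
    [0,0,0,0,0,0,-0.4],
    [0,0,0,0,0,0,-0.4],
    [0,0,-1,0,0,0,-0.4],
    [0,0,-1,0,0,0,-0.4],
    [0,0,-1,0,0,0,-0.4],
    [0,0,-1,0,0,0,-0.4],
    [0,0,-0.5,0,0,0,-0.4],
    [0,0,0,0,0,0,-0.4],
  ],
)

```text
time_s: 20.55
position: [0.6304, -0.2257, 0.2029]
tcp_rot: [[-0.423, 0.906, 0.004], [0.906, 0.423, -0.002], [-0.003, 0.003, -1.0]]
force: [1.0, -0.9, 0.1]
opening: 0.697
```

```bash
python3 lev.py; python3 look.py l8;python3 - <<'E'
from h import *
s=vision.capture("side");cv2.imwrite("pics/l8z.png",cv2.resize(s["img"][130:260,250:410][:,:,::-1],None,fx=4.6,fy=4.6,interpolation=2))
E
```

```text
20.55 [ 0.63035414 -0.22570315  0.2028968 ] r 0.166884374407795 th -63.15778714166167 a 115.0499357383095 [ 1.03320754 -0.89447372  0.13213663] 0.6965222934597887
top [146 200  16  16 194] [152.9845 207.4433] [0.4779 0.3495 0.073 ]
top [146 222  17  17 210] [153.9095 230.1286] [0.418  0.3476 0.073 ]
side [318 212   9  13  87] [321.977 217.931] [ 0.324  -0.0131  0.065 ]
side [202 265  15  15 192] [209.125  272.1719] [0.4788 0.3486 0.065 ]
side [221 273  16  16 210] [228.7524 280.5333] [0.4184 0.3475 0.065 ]
20.65 [ 0.6288 -0.225   0.2008] 0.7025960463817555 [ 0.6284 -0.4946 -0.1269]
```

View pics/l8z.png

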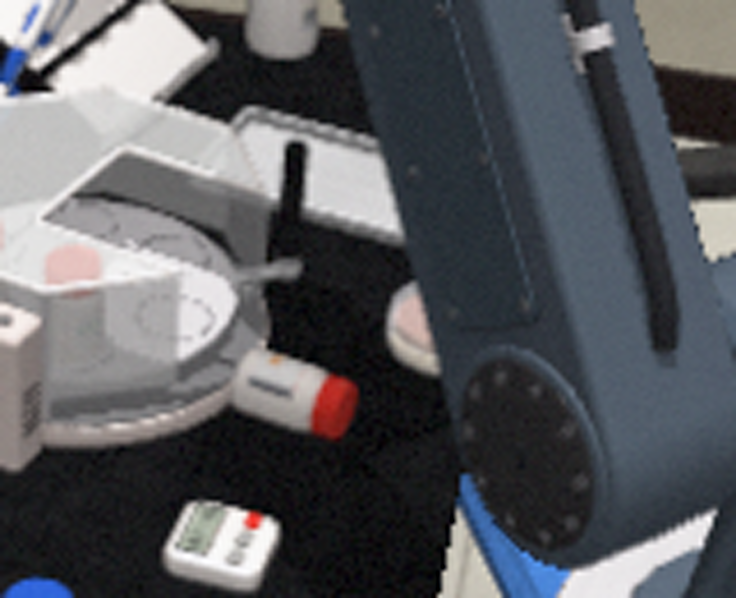

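View pics/l8_top.png

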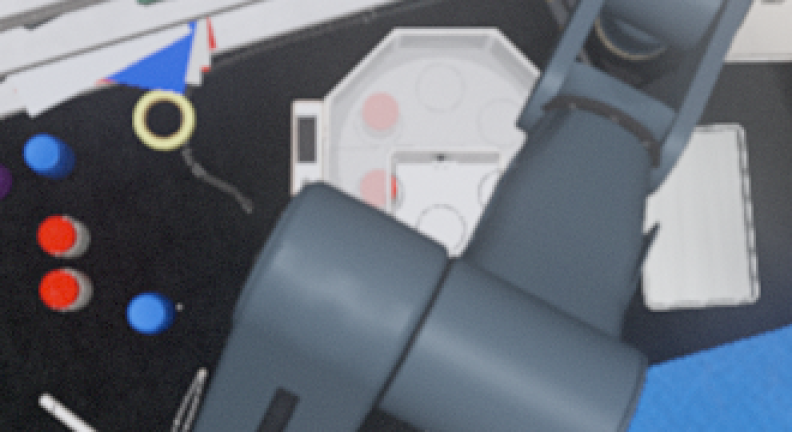

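Lever is back at rest, handle at about (290,190) in the zoom, and the table has advanced one place. The jar lies with its cap toward the robot, against the base. I'll square the tool and move aside to see it clearly.

send_rows(
  moves=[
    [0,0,0,0,0,1,-1],
    [0,0,0,0,0,1,-1],
    [0,0,0,0,0,1,-1],
    [0,0,0,0,0,1,-1],
    [0,0,0,0,0,1,-1],
    [0,0,0,0,0,1,-1],
    [0,0,0,0,0,1,-1],
    [0,0,0,0,0,1,-1],
    [0,0,0,0,0,1,-1],
    [0,0,0,0,0,1,-1],
    [0,0,0,0,0,1,-1],
    [0,0,0,0,0,0.5,-1],
  ],
)

```text
time_s: 22.2
position: [0.6284, -0.225, 0.2]
tcp_rot: [[1.0, -0.003, -0.002], [-0.003, -1.0, 0.001], [-0.002, -0.001, -1.0]]
force: [0.0, 0.1, -0.6]
opening: 0.999
```

send_rows(
  moves=[
    [-1,1,0,0,0,0,-1],
    [-1,1,0,0,0,0,-1],
    [-1,1,0,0,0,0,-1],
    [-1,1,0,0,0,0,-1],
    [-1,1,0,0,0,0,-1],
    [-1,1,0,0,0,0,-1],
    [-1,1,0,0,0,0,-1],
    [0,0.5,0,0,0,0,-1],
  ],
)

```text
time_s: 23.2
position: [0.4522, -0.4137, 0.2004]
tcp_rot: [[1.0, -0.002, -0.002], [-0.002, -1.0, 0.002], [-0.002, -0.002, -1.0]]
force: [0.1, -0.6, 0.7]
opening: 0.999
```

```bash
python3 lev.py; python3 look.py l9;python3 - <<'E'
from h import *
s=vision.capture("top");cv2.imwrite("pics/l9z.png",cv2.resize(s["img"][150:280,230:380][:,:,::-1],None,fx=4.6,fy=4.6,interpolation=2))
E
```

```text
23.2 [ 0.45219694 -0.41369838  0.20039827] r 0.35223427610085917 th -106.96933745717048 a -0.1271502298521975 [ 0.13697508 -0.64281288  0.68287583] 0.9985003754762937
top [146 200  16  16 195] [153.0256 207.4359] [0.4779 0.3494 0.073 ]
top [146 222  17  17 209] [153.9426 230.1483] [0.418  0.3475 0.073 ]
top [303 252  15   7  71] [309.     254.9718] [ 0.3426 -0.0582  0.073 ]
side [318 211   9  14  86] [322.0233 217.7674] [ 0.3242 -0.014   0.065 ]
side [202 265  15  15 191] [209.1099 272.1414] [0.4789 0.3485 0.065 ]
side [221 273  16  16 210] [228.7524 280.5333] [0.4184 0.3475 0.065 ]
23.3 [ 0.4542 -0.4142  0.2008] 1.001937417519749 [0.441  0.1391 1.1991]
```

View pics/l9z.png

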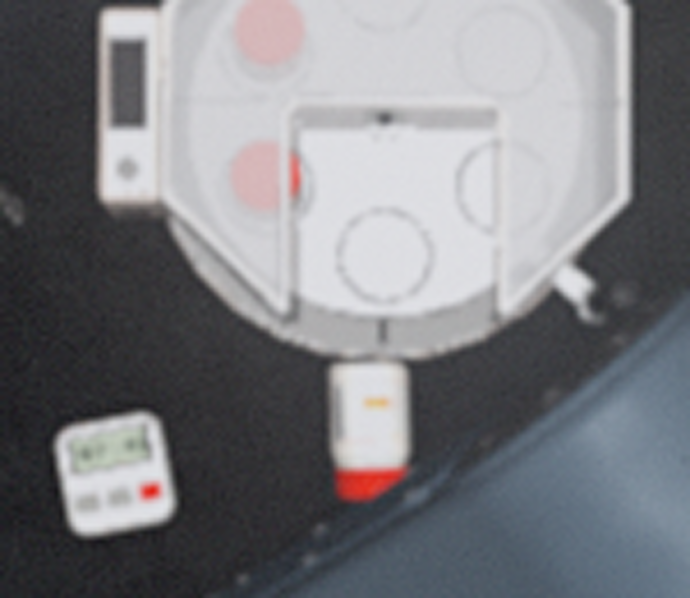

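```bash
python3 - <<'E'
from h import *
s=vision.capture("top")
for X,Y in[(368,360),(372,500),(371,430),(330,420),(411,420),(340,490)]:
    print(onz(s,[(230+X/4.6,150+Y/4.6)],.022)[0])
    p=(230+X/4.6,150+Y/4.6);d=s["depth"][int(p[1]),int(p[0])];o,r=ray(s,[p]);print(o+d*r[0])
E
```

```text
[ 0.4132593  -0.06580257  0.022     ]
[ 0.41285716 -0.06448613  0.04562784]
[ 0.33084392 -0.06567804  0.022     ]
[ 0.3552719  -0.03086379  0.64780757]
[ 0.3719487  -0.06633211  0.022     ]
[ 0.3721913  -0.06510398  0.04390124]
[ 0.37843822 -0.04231266  0.022     ]
[ 0.37828401 -0.04323233 -0.00114267]
[ 0.37724478 -0.0901048   0.022     ]
[ 0.37707554 -0.09174038 -0.00063946]
[ 0.3371671  -0.04701043  0.022     ]
[ 0.3372499  -0.04690807  0.02438396]
```

send_rows(
  moves=[
    [0,-1,0,0,0,0,-1],
    [0,-1,0,0,0,0,-1],
    [0,-1,0,0,0,0,-1],
    [0,-1,0,0,0,0,-1],
    [0,-1,0,0,0,0,-1],
    [-0.5,-1,0,0,0,0,-1],
    [-0.5,-1,0,0,0,0,-1],
    [-0.5,-1,0,0,0,0,-1],
    [-0.5,-1,0,0,0,0,-1],
    [-0.5,-1,0,0,0,0,-1],
    [-0.5,-1,0,0,0,0,-1],
    [0,-1,0,0,0,0,-1],
  ],
)

```text
time_s: 24.9
position: [0.3776, -0.111, 0.2016]
tcp_rot: [[1.0, 0.0, -0.001], [0.0, -1.0, 0.0], [-0.001, -0.0, -1.0]]
force: [0.5, 0.8, -0.1]
opening: 1.003
```

send_rows(
  moves=[
    [0,-1,0.5,0,0,0,-1],
    [0,-0.9,1,0,0,0,-1],
    [0,0,1,0,0,0,-1],
    [0,0,1,0,0,0,-1],
    [0,0,1,0,0,0,-1],
    [0,0,0.5,0,0,0,-1],
    [0,0,0,0,0,0,-1],
    [0,0,0,0,0,0,-1],
  ],
)

```text
time_s: 25.9
position: [0.3791, -0.0652, 0.077]
tcp_rot: [[1.0, 0.001, 0.001], [0.001, -1.0, -0.0], [0.001, 0.0, -1.0]]
force: [0.2, 0.2, 0.1]
opening: 1.0
```

send_rows(
  moves=[
    [0,0,0.8,0,0,0,-1],
    [0,0,0.8,0,0,0,-1],
    [0,0,0.8,0,0,0,-1],
    [0,0,0.35,0,0,0,-1],
    [0,0,0,0,0,0,-1],
    [0,0,0,0,0,0,-1],
  ],
)

```text
time_s: 26.65
position: [0.3791, -0.0655, 0.0084]
tcp_rot: [[1.0, 0.001, 0.001], [0.001, -1.0, -0.001], [0.001, 0.001, -1.0]]
force: [-0.4, 0.5, 0.2]
opening: 1.004
```

send_rows(
  moves=[
    [0,0,0,0,0,0,1],
    [0,0,0,0,0,0,1],
    [0,0,0,0,0,0,1],
    [0,0,0,0,0,0,1],
    [0,0,0,0,0,0,1],
    [0,0,0,0,0,0,1],
    [0,0,0,0,0,0,1],
    [0,0,-0.5,0,0,0,1],
    [0,0,-0.5,0,0,0,1],
    [0,0,-0.5,0,0,0,1],
    [0,0,0,0,0,0,1],
  ],
)

```text
time_s: 28.02
position: [0.3791, -0.0655, 0.0458]
tcp_rot: [[1.0, 0.001, 0.001], [0.001, -1.0, -0.001], [0.001, 0.001, -1.0]]
force: [0.6, -0.4, -0.5]
opening: 0.509
```

```bash
python3 look.py m1
```

```text
top [146 200  16  16 194] [152.9845 207.4433] [0.4779 0.3495 0.073 ]
top [146 222  17  17 209] [153.9665 230.0526] [0.4182 0.3475 0.073 ]
side [318 202  10  13  92] [322.9457 208.2717] [ 0.3419 -0.0597  0.065 ]
side [202 265  15  15 191] [209.1047 272.1361] [0.479  0.3485 0.065 ]
side [221 273  16  16 210] [228.7524 280.5333] [0.4184 0.3475 0.065 ]
28.125 [ 0.3787 -0.0654  0.0451] 0.5114892346119017 [-0.3758  0.4745 -1.1937]
```

View pics/m1_side.png

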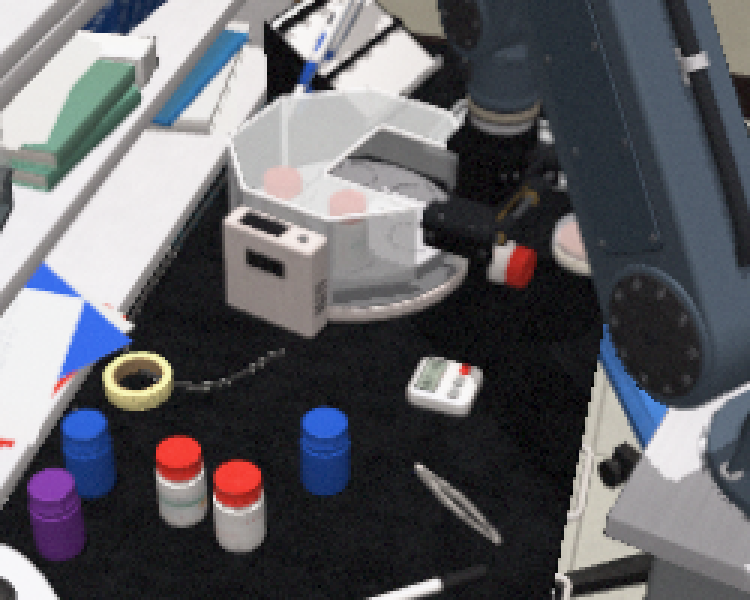

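send_rows(
  moves=[
    [0,0,-1,0,0,0,1],
    [0,0,-1,0,0,0,1],
    [0,0,-1,0,0,0,1],
    [0,0,-1,0,0,0,1],
    [0,0,-1,0,0,0,1],
    [0,0,-1,0,0,0,1],
    [0,-1,0,0,0,0,1],
    [0,-1,0,0,0,0,1],
    [0.5,-1,0,0,0,0,1],
    [0.5,-1,0,0,0,0,1],
    [0.5,-1,0,0,0,0,1],
    [0.5,-1,0,0,0,0,1],
  ],
)

```text
time_s: 29.62
position: [0.4283, 0.0855, 0.1943]
tcp_rot: [[1.0, 0.001, -0.002], [0.001, -1.0, 0.0], [-0.002, -0.0, -1.0]]
force: [0.6, 0.5, -0.1]
opening: 0.511
```

send_rows(
  moves=[
    [1,-1,0,0,0,0,1],
    [1,-0.8,0,0,0,0,1],
    [0,0,0,0,0,-1,1],
    [0,0,0,0,0,-1,1],
    [0,0,0,0,0,-1,1],
    [0,0,0,0,0,-1,1],
    [0,0,0,0,0,-1,1],
    [0,0,0,0,0,-1,1],
    [0,0,0,0,0,-1,1],
    [0,0,0,0,0,-1,1],
    [0,0,0,0,0,-1,1],
    [0,0,0,0,0,-1,1],
  ],
)

```text
time_s: 31.12
position: [0.4779, 0.1296, 0.1941]
tcp_rot: [[-0.18, 0.984, -0.003], [0.984, 0.18, -0.0], [0.0, -0.003, -1.0]]
force: [-0.2, 0.3, -0.8]
opening: 0.512
```

send_rows(
  moves=[
    [0,0,0,0,0,-1,1],
    [0,0,0,0,0,-1,1],
    [0,0,0,0,0,-1,1],
    [0,0,0,0,0,-1,1],
    [0,0,0,0,0,-1,1],
    [0,0,0,0,0,-1,1],
    [0,0,0,0,0,-1,1],
    [0,0,0,0,0,-1,1],
    [0,0,0,0,0,-1,1],
    [0,0,0,0,0,-0.5,1],
    [0,0,0,0,0,0,1],
  ],
)

```text
time_s: 32.5
position: [0.478, 0.1296, 0.1943]
tcp_rot: [[-0.966, -0.258, -0.002], [-0.258, 0.966, -0.0], [0.002, 0.001, -1.0]]
force: [-0.0, 0.1, -1.5]
opening: 0.508
```

```bash
python3 lev.py; python3 -c "
from h import *
print(status.read_state()['joint_positions'])"
```

```text
32.5 [0.47797624 0.12960922 0.19427701] r 0.22031211040390883 th 110.46358493167837 a -165.0316573491374 [-0.03343679  0.1304586  -1.47744513] 0.5075932359466866
[ 2.21814920e+00  2.26637842e+01  1.02095104e+02  2.81591448e-03
  5.53702700e+01 -1.02751763e+02]
```

send_rows(
  moves=[
    [0,0,0,0,0,0.6,1],
    [0,0,0,0,0,0.6,1],
    [0,0,0,0,-1,0,1],
    [0,0,0,0,-1,0,1],
    [0,0,0,0,-1,0,1],
    [0,0,0,0,0,0,1],
  ],
)

```text
time_s: 33.25
position: [0.4738, 0.1301, 0.1922]
tcp_rot: [[-0.877, -0.053, 0.477], [-0.045, 0.999, 0.027], [-0.478, 0.002, -0.879]]
force: [0.0, 0.7, -1.1]
opening: 0.511
```

```bash
python3 lev.py; python3 -c "
from h import *
print(status.read_state()['joint_positions'])"; python3 look.py m2
```

```text
33.25 [0.47384069 0.13009194 0.19217637] r 0.22224110166330016 th 111.41902066118712 a -177.0415591278032 [ 0.04952133  0.65889594 -1.09463283] 0.5110925797968001
[  1.87715838  17.09770039 123.70805917   3.54278578  10.68785423
 -94.43148073]
top [221 187  19  12 198] [229.6465 192.7121] [0.5116 0.1465 0.073 ]
top [146 200  16  16 194] [152.9845 207.4433] [0.4779 0.3495 0.073 ]
top [146 222  17  17 210] [153.9476 230.1857] [0.4179 0.3475 0.073 ]
side [202 265  15  15 191] [209.1047 272.1361] [0.479  0.3485 0.065 ]
side [221 273  16  16 210] [228.7524 280.5333] [0.4184 0.3475 0.065 ]
33.35 [0.48   0.1301 0.1949] 0.5119483591261521 [ 1.5968  0.2702 -0.3472]
```

View pics/m2_side.png

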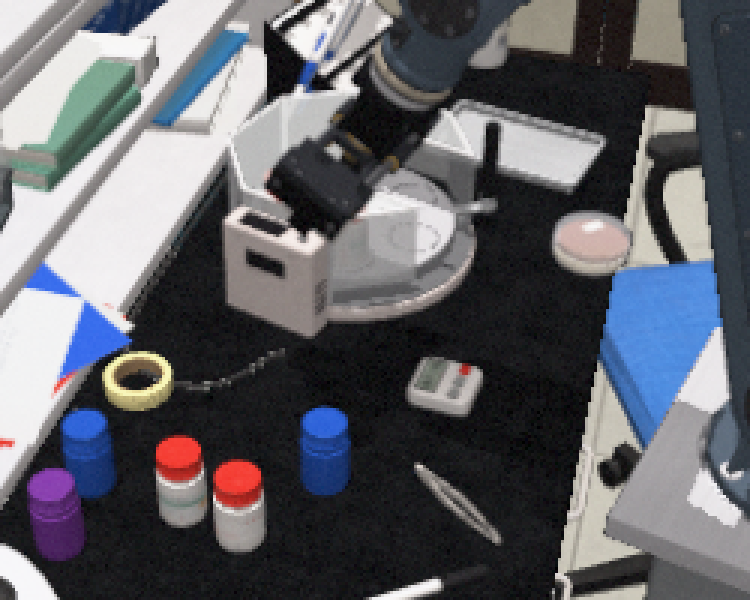

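```bash
cat > k.py <<'E'
from h import *
from scipy.spatial.transform import Rotation as R
def rot(j):
    j=np.radians(j)
    return (R.from_euler('z',j[0])*R.from_euler('y',j[1]+j[2])*R.from_euler('z',j[3])*R.from_euler('y',j[4])*R.from_euler('z',j[5]+np.pi/2)).as_matrix()
def wrist(Rt,j1,th):
    """solve j4,j5,j6 (both branches)"""
    M=R.from_matrix((R.from_euler('z',j1,degrees=True)*R.from_euler('y',th,degrees=True)).as_matrix().T@Rt)
    z1,y,z2=M.as_euler('ZYZ',degrees=True)
    out=[]
    for a,b,c in((z1,y,z2),(z1+180,-y,z2+180)):
        a=(a+82)%360-82; c=(c-90+180)%360-180
        out.append((a,b,c, -82<=a<=262 and 0<=b<=151 and abs(c)<163))
    return out
E
python3 - <<'E'
from k import *
np.set_printoptions(precision=3,suppress=True)
s=status.read_state();print(s["joint_positions"],s["position"]);print(s["tcp_rot"]);print(rot(s["joint_positions"]))
# final: tool z tilted t from down toward azimuth psi, tool -x up-ish
for t in(60,75):
  for th in(105,120):
    for rel in range(-180,180,30):
        b=np.radians(t);e=np.array([np.cos(np.radians(rel)),np.sin(np.radians(rel)),0])
        z=np.cos(b)*np.array([0,0,-1])+np.sin(b)*e
        x=-(np.cos(b)*e+np.sin(b)*np.array([0,0,1])); y=np.cross(z,x)
        w=[tuple(np.round(q,0)) for q in wrist(np.c_[x,y,z],0,th) if q[3]]
        # same for vertical
        z=np.array([0,0,-1.]);x=-e;y=np.cross(z,x)
        w0=[tuple(np.round(q,0)) for q in wrist(np.c_[x,y,z],0,th) if q[3]]
        print(t,th,rel,w,w0)
E
```

```text
[  1.856  17.126 123.153   3.517  10.711 -94.448] [0.48  0.13  0.195]
[[-0.873 -0.053  0.485]
 [-0.046  0.999  0.027]
 [-0.485  0.002 -0.874]]
[[-0.873 -0.053  0.485]
 [-0.046  0.999  0.027]
 [-0.485  0.002 -0.874]]
60 105 -180 [(np.float64(0.0), np.float64(135.0), np.float64(90.0), np.float64(1.0))] [(np.float64(0.0), np.float64(75.0), np.float64(90.0), np.float64(1.0))]
60 105 -150 [(np.float64(-33.0), np.float64(127.0), np.float64(53.0), np.float64(1.0))] [(np.float64(0.0), np.float64(75.0), np.float64(60.0), np.float64(1.0))]
60 105 -120 [(np.float64(-52.0), np.float64(107.0), np.float64(29.0), np.float64(1.0))] [(np.float64(0.0), np.float64(75.0), np.float64(30.0), np.float64(1.0))]
60 105 -90 [(np.float64(-61.0), np.float64(83.0), np.float64(13.0), np.float64(1.0))] [(np.float64(0.0), np.float64(75.0), np.float64(0.0), np.float64(1.0))]
60 105 -60 [(np.float64(-64.0), np.float64(57.0), np.float64(-1.0), np.float64(1.0))] [(np.float64(0.0), np.float64(75.0), np.float64(-30.0), np.float64(1.0))]
60 105 -30 [(np.float64(-56.0), np.float64(31.0), np.float64(-22.0), np.float64(1.0))
[... 5285 characters left out ...]
75 120 60 [(np.float64(91.0), np.float64(57.0), np.float64(154.0), np.float64(1.0))] [(np.float64(0.0), np.float64(60.0), np.float64(-150.0), np.float64(1.0))]
75 120 90 [(np.float64(77.0), np.float64(83.0), np.float64(151.0), np.float64(1.0))] []
75 120 120 [(np.float64(61.0), np.float64(107.0), np.float64(142.0), np.float64(1.0))] [(np.float64(0.0), np.float64(60.0), np.float64(150.0), np.float64(1.0))]
75 120 150 [(np.float64(37.0), np.float64(127.0), np.float64(123.0), np.float64(1.0))] [(np.float64(-0.0), np.float64(60.0), np.float64(120.0), np.float64(1.0))]<sys>:0: UserWarning: Gimbal lock detected. Setting third angle to zero since it is not possible to uniquely determine all angles.
```

```bash
python3 - <<'E'
from h import *
np.set_printoptions(precision=3,suppress=True)
c=vision.capture("top")
for x in(.36,.40,.44,.48,.52,.56,.60,.64,.68):
    row=[]
    for y in(-.44,-.46,-.48,-.5,-.52,-.54,-.56,-.58,-.6,-.62):
        p=proj(c,[(x,y,0)])[0]; d=c["depth"][int(round(p[1])),int(round(p[0]))];o,r=ray(c,[p]);row.append((o+d*r[0])[2])
    print(x,np.array(row))
E
```

```text
0.36 [-0.003  0.    -0.003 -0.287 -0.786 -0.78  -0.215 -0.113 -0.101 -0.097]
0.4 [-0.002  0.005  0.004 -0.002 -0.009 -0.004 -0.003 -0.004  0.005 -0.002]
0.44 [-0.004 -0.004 -0.001 -0.    -0.001  0.003 -0.005  0.001  0.001 -0.001]
0.48 [ 0.004  0.006  0.001 -0.002  0.002 -0.001  0.003  0.003 -0.004 -0.   ]
0.52 [-0.003 -0.001 -0.001 -0.001  0.001  0.002 -0.002 -0.002 -0.003  0.003]
0.56 [ 0.002  0.    -0.003 -0.     0.001  0.001  0.    -0.001  0.    -0.772]
0.6 [-0.003 -0.    -0.004  0.003  0.005 -0.003  0.017  0.043 -0.005 -0.77 ]
0.64 [-0.005 -0.002  0.005  0.001 -0.007  0.002  0.06   0.101  0.162  0.165]
0.68 [ 0.016  0.02   0.012  0.012 -0.004 -0.003 -0.002  0.001 -0.783 -0.772]
```

send_rows(
  moves=[
    [0,0,0,0,1,0,1],
    [0,0,0,0,1,0,1],
    [0,0,0,0,1,0,1],
    [0,0,0,0,0,1,1],
    [0,0,0,0,0,1,1],
    [0,0,0,0,0,1,1],
    [0,-1,0,0,0,0,1],
    [0,-1,0,0,0,0,1],
    [0,-1,0,0,0,0,1],
    [0,-1,0,0,0,0,1],
    [0,-1,0,0,0,0,1],
    [0,0,0,0,0,0,1],
  ],
)

```text
time_s: 34.9
position: [0.4244, 0.0174, 0.1949]
tcp_rot: [[-0.89, 0.455, -0.0], [0.455, 0.89, 0.001], [0.001, 0.001, -1.0]]
force: [0.7, 0.3, 0.2]
opening: 0.507
```

send_rows(
  moves=[
    [-0.5,-1,0,0,0,0,1],
    [-0.5,-1,0,0,0,0,1],
    [-0.6,-1,0,0,0,0,1],
    [-0.6,-1,0,0,0,0,1],
    [-0.6,-1,0,0,0,0,1],
    [-0.6,-1,0,0,0,0,1],
    [-0.6,-1,0,0,0,0,1],
    [-0.6,-1,0,0,0,0,1],
    [-0.6,-1,0,0,0,0,1],
    [-0.6,-1,0,0,0,0,1],
    [-0.6,-1,0,0,0,0,1],
    [-0.6,-1,0,0,0,0,1],
  ],
)

```text
time_s: 36.4
position: [0.445, -0.3295, 0.1939]
tcp_rot: [[-0.892, 0.452, -0.001], [0.452, 0.892, 0.001], [0.001, 0.001, -1.0]]
force: [0.1, 0.4, -0.9]
opening: 0.5
```

send_rows(
  moves=[
    [-0.5,-1,0,0,0,0,1],
    [-0.5,-1,0,0,0,0,1],
    [-0.5,-1,0,0,0,0,1],
    [-0.5,-1,0,0,0,0,1],
    [-0.5,-1,0,0,0,0,1],
    [-0.5,-1,0,0,0,0,1],
    [0,0,0,0,0,1,1],
    [0,0,0,0,0,1,1],
    [0,0,0,0,0,1,1],
    [0,0,0,0,0,1,1],
    [0,0,0,0,0,1,1],
    [0,0,0,0,0,1,1],
  ],
)

```text
time_s: 37.9
position: [0.4438, -0.4962, 0.1934]
tcp_rot: [[-0.049, 0.999, -0.001], [0.999, 0.049, 0.001], [0.001, -0.001, -1.0]]
force: [-0.3, -0.1, -1.7]
opening: 0.511
```

send_rows(
  moves=[
    [0,0,0,0,0,1,1],
    [0,0,0,0,0,1,1],
    [0,0,0,0,0,1,1],
    [0,0,0,0,0,1,1],
    [0,0,0,0,0,1,1],
    [0,0,0,0,0,1,1],
    [0,0,0,0,0,0,1],
    [0,0,0,0,0,0,1],
  ],
)

```text
time_s: 38.9
position: [0.4429, -0.4958, 0.1932]
tcp_rot: [[0.836, 0.549, -0.002], [0.549, -0.836, 0.002], [-0.0, -0.002, -1.0]]
force: [-1.2, -0.1, -0.1]
opening: 0.509
```

```bash
python3 lev.py; python3 -c "
from h import *
print(status.read_state()['joint_positions'])"; python3 look.py m3
```

```text
38.9 [ 0.44288448 -0.4957547   0.19317543] r 0.4336968222637997 th -104.98174480409209 a 33.270411161383834 [-1.17807136 -0.08719338 -0.14816326] 0.5085128154128725
[-5.78213965e+01  3.51672092e+01  7.74998404e+01 -3.35727700e-02
  6.74596273e+01 -1.07887208e+00]
top [146 200  16  16 194] [152.9845 207.4433] [0.4779 0.3495 0.073 ]
top [146 222  17  17 211] [153.91   230.1706] [0.4179 0.3476 0.073 ]
side [202 265  15  15 191] [209.1047 272.1361] [0.479  0.3485 0.065 ]
side [221 273  16  16 210] [228.7524 280.5333] [0.4184 0.3475 0.065 ]
39.0 [ 0.4425 -0.4956  0.1931] 0.5099143715097324 [-1.3676  0.1844 -0.7661]
```

View pics/m3_top.png

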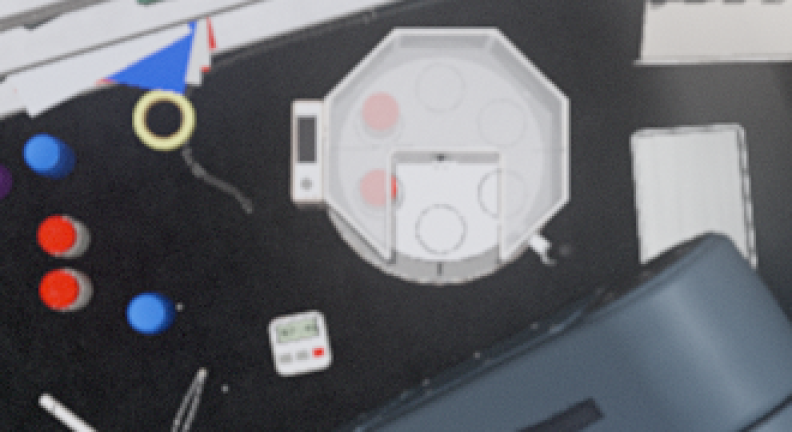

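send_rows(
  moves=[
    [0,0,0,0,-1,0,1],
    [0,0,0,0,-1,0,1],
    [0,0,0,0,-1,0,1],
    [0,0,0,0,-1,0,1],
    [0,0,0,0,-1,0,1],
    [0,0,0,0,-1,0,1],
    [0,0,0,0,-1,0,1],
    [0,0,0,0,-0.4,0,1],
    [0,0,0,0,0,0,1],
    [0,0,0,0,0,0,1],
    [0,0,0,0,0,0,1],
  ],
)

```text
time_s: 40.38
position: [0.4421, -0.4961, 0.1946]
tcp_rot: [[0.232, 0.546, -0.805], [0.151, -0.838, -0.524], [-0.961, -0.0, -0.277]]
force: [-0.3, -0.4, -0.9]
opening: 0.512
```

```bash
python3 lev.py; python3 -c "
from h import *
s=status.read_state();print(s['joint_positions']);print(s['tcp_rot'])"; python3 look.py m4;python3 - <<'E'
from h import *
s=vision.capture("side");cv2.imwrite("pics/m4z.png",cv2.resize(s["img"][60:210,260:440][:,:,::-1],None,fx=4,fy=4,interpolation=2))
E
```

```text
40.375 [ 0.44209119 -0.49613923  0.19461447] r 0.43427386468373913 th -105.06973467962791 a 33.084162896210906 [-0.27022922 -0.40003357 -0.9034071 ] 0.5124660851417937
[-34.36091308  57.35001248  66.35285127 -63.8881745   98.81705136
  38.97346659]
[[ 2.31898383e-01  5.45638886e-01 -8.05295813e-01]
 [ 1.51081332e-01 -8.38020405e-01 -5.24305475e-01]
 [-9.60935779e-01 -7.95720775e-05 -2.76771426e-01]]
top [490 199  20  19 305] [499.6918 208.1246] [ 0.4527 -0.5594  0.073 ]
top [146 200  16  16 194] [152.9845 207.4433] [0.4779 0.3495 0.073 ]
top [146 222  17  17 209] [153.8852 230.1005] [0.4181 0.3477 0.073 ]
side [202 265  15  15 190] [209.1421 272.1158] [0.4789 0.3484 0.065 ]
side [221 273  16  16 210] [228.7524 280.5333] [0.4184 0.3475 0.065 ]
40.475 [ 0.442  -0.496   0.1944] 0.5084147363741605 [-0.5132 -0.5621 -0.7997]
```

View pics/m4z.png

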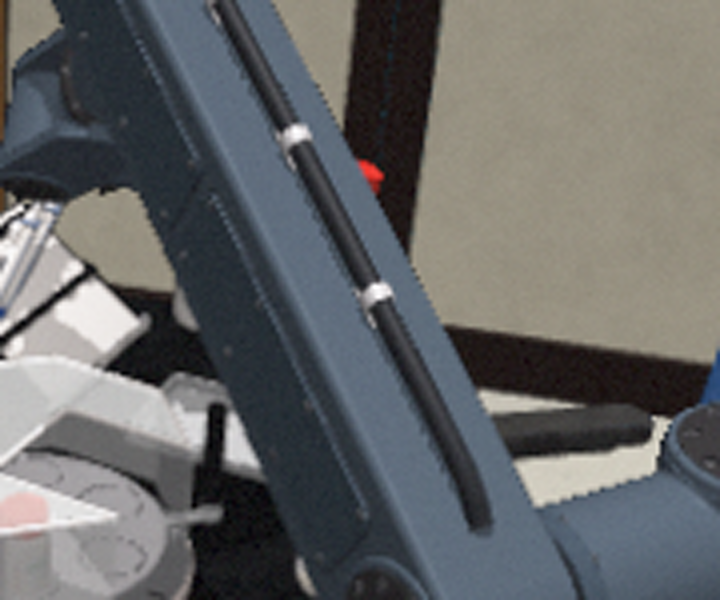

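View pics/m4_top.png

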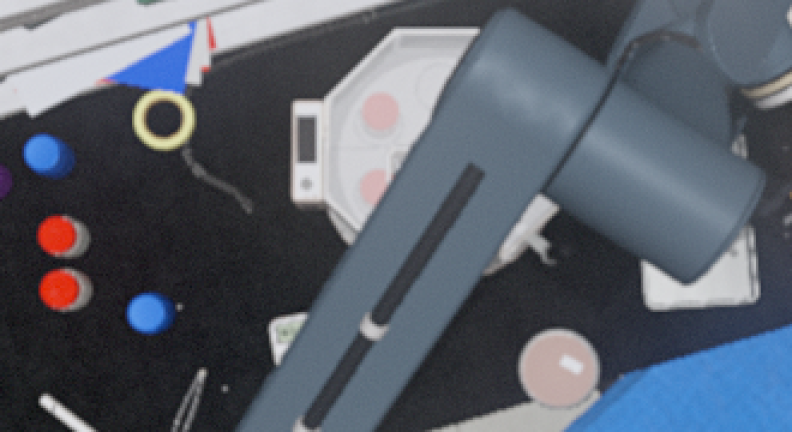

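send_rows(
  moves=[
    [0.71,0.17,0.32,0,0,0,1],
    [0.71,0.17,0.32,0,0,0,1],
    [0.71,0.17,0.32,0,0,0,1],
    [0.71,0.17,0.32,0,0,0,1],
    [0.71,0.17,0.32,0,0,0,1],
    [0.71,0.17,0.32,0,0,0,1],
    [0.71,0.17,0.32,0,0,0,1],
    [0.71,0.17,0.32,0,0,0,1],
    [0,0,0,0,0,0,1],
    [0,0,0,0,0,0,1],
  ],
)

```text
time_s: 41.78
position: [0.4417, -0.536, 0.0392]
tcp_rot: [[0.229, 0.546, -0.806], [0.152, -0.838, -0.525], [-0.962, -0.002, -0.275]]
force: [-0.0, 0.1, -1.1]
opening: 0.506
```

```bash
python3 lev.py; python3 look.py m5
```

```text
41.775 [ 0.44174575 -0.53600617  0.03922679] r 0.47296599137243855 th -103.85439840613226 a 33.531194006607784 [-0.03091394  0.11895979 -1.14716153] 0.5056377340574142
top [146 200  16  16 194] [152.9845 207.4433] [0.4779 0.3495 0.073 ]
top [482 203  18  17 238] [490.9538 211.1555] [ 0.4453 -0.5364  0.073 ]
top [146 222  17  17 212] [153.9009 230.2028] [0.4178 0.3476 0.073 ]
side [202 265  15  15 191] [209.1047 272.1361] [0.479  0.3485 0.065 ]
side [221 273  16  16 209] [228.7416 280.4976] [0.4185 0.3474 0.065 ]
41.875 [ 0.4421 -0.5361  0.0399] 0.5068822259155537 [-0.1795  0.2029 -0.5496]
```

View pics/m5_side.png

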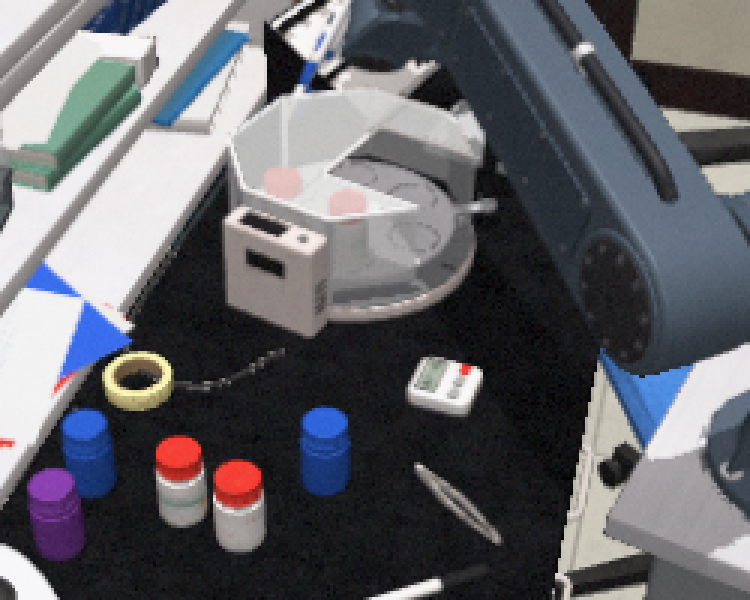

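send_rows(
  moves=[
    [0.08,0,0.02,0,0,0,1],
    [0.08,0,0.02,0,0,0,1],
    [0.08,0,0.02,0,0,0,1],
    [0,0,0,0,0,0,1],
    [0,0,0,0,0,0,1],
  ],
)

```text
time_s: 42.5
position: [0.442, -0.5358, 0.0344]
tcp_rot: [[0.228, 0.546, -0.806], [0.15, -0.838, -0.525], [-0.962, -0.001, -0.273]]
force: [1.2, 2.0, 5.0]
opening: 0.507
```

send_rows(
  moves=[
    [0.08,0,0.02,0,0,0,1],
    [0,0,0,0,0,0,1],
    [0,0,0,0,0,0,0.0],
    [0,0,0,0,0,0,-0.1],
    [0,0,0,0,0,0,-0.2],
    [0,0,0,0,0,0,-0.3],
    [0,0,0,0,0,0,-0.4],
    [0,0,0,0,0,0,-0.4],
  ],
)

```text
time_s: 43.5
position: [0.4417, -0.5358, 0.0304]
tcp_rot: [[0.229, 0.546, -0.806], [0.153, -0.838, -0.524], [-0.961, -0.003, -0.275]]
force: [-0.5, 0.9, 0.3]
opening: 0.688
```

```bash
python3 lev.py; python3 look.py m6;python3 - <<'E'
from h import *
s=vision.capture("top");cv2.imwrite("pics/m6z.png",cv2.resize(s["img"][140:260,400:560][:,:,::-1],None,fx=5,fy=5,interpolation=2))
E
```

```text
43.5 [ 0.44171471 -0.53578671  0.03037476] r 0.4727603614994956 th -103.86442008845931 a 33.681880598964575 [-0.4736565   0.93088754  0.3197917 ] 0.6880502850462595
top [476 196  19  18 237] [485.211  204.2068] [ 0.4639 -0.5225  0.073 ]
top [146 200  16  16 194] [152.9845 207.4433] [0.4779 0.3495 0.073 ]
top [146 222  17  17 211] [153.9336 230.2227] [0.4178 0.3476 0.073 ]
side [202 265  15  15 191] [209.1047 272.1361] [0.479  0.3485 0.065 ]
side [221 273  16  16 210] [228.7524 280.5333] [0.4184 0.3475 0.065 ]
43.6 [ 0.4418 -0.5358  0.0305] 0.698703480414115 [ 0.3564  0.8167 -0.1504]
```

View pics/m6z.png

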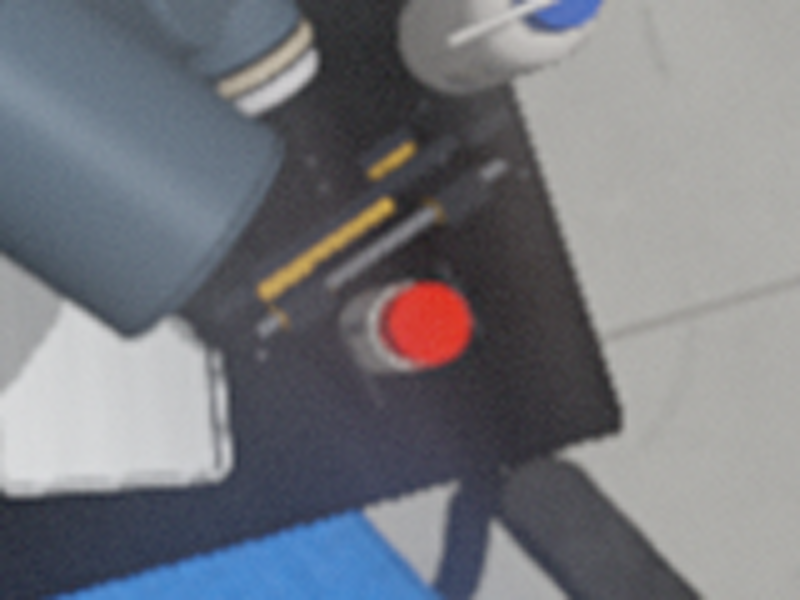

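The jar stands upright, cap at about (427,323) in the zoom. I'll raise the fingers straight up past it.

send_rows(
  moves=[
    [-0.3,0,-0.09,0,0,0,-0.5],
    [-0.5,0,-0.14,0,0,0,-0.5],
    [-0.8,0,-0.23,0,0,0,-0.5],
    [-0.96,0,-0.27,0,0,0,-0.5],
    [-0.96,0,-0.27,0,0,0,-0.5],
    [-0.96,0,-0.27,0,0,0,-0.5],
    [-0.96,0,-0.27,0,0,0,-0.5],
    [0,0,0,0,1,0,-1],
    [0,0,0,0,1,0,-1],
    [0,0,0,0,1,0,-1],
    [0,0,0,0,1,0,-1],
    [0,0,0,0,1,0,-1],
  ],
)

```text
time_s: 45.15
position: [0.4423, -0.5363, 0.1741]
tcp_rot: [[0.766, 0.548, -0.337], [0.501, -0.837, -0.22], [-0.402, -0.0, -0.915]]
force: [-0.3, -0.0, -0.5]
opening: 0.998
```

send_rows(
  moves=[
    [0,0,0,0,1,0,-1],
    [0,0,0,0,1,0,-1],
    [0,0,0,0,0.4,0,-1],
    [0,0,0,0,0,1,-1],
    [0,0,0,0,0,1,-1],
    [0,0,0,0,0,1,-1],
    [0,0,0,0,0,0.33,-1],
    [0,0,0,0,0,0,-1],
    [0,0,0,0,0,0,-1],
  ],
)

```text
time_s: 46.28
position: [0.4416, -0.5362, 0.1725]
tcp_rot: [[1.0, -0.002, -0.002], [-0.002, -1.0, 0.002], [-0.002, -0.001, -1.0]]
force: [-0.2, 0.2, 0.3]
opening: 1.002
```

```bash
python3 lev.py; python3 look.py m7;python3 - <<'E'
from h import *
s=vision.capture("top");cv2.imwrite("pics/m7z.png",cv2.resize(s["img"][140:260,400:560][:,:,::-1],None,fx=5,fy=5,interpolation=2))
E
```

```text
46.275 [ 0.44159846 -0.53621468  0.17247021] r 0.4732037213628101 th -103.8656685544094 a -0.11257880512133212 [-0.16433493  0.15094418  0.28761037] 1.0022285747743578
top [476 198   6  14  60] [479.0333 204.5   ] [ 0.4635 -0.5065  0.073 ]
top [146 200  16  16 194] [152.9845 207.4433] [0.4779 0.3495 0.073 ]
top [146 222  17  17 210] [153.9238 230.1333] [0.418  0.3476 0.073 ]
side [202 265  15  15 191] [209.1047 272.1361] [0.479  0.3485 0.065 ]
side [221 273  16  16 210] [228.7524 280.5333] [0.4184 0.3475 0.065 ]
46.375 [ 0.4417 -0.5363  0.1723] 1.0025103732132759 [ 0.1218 -0.7648 -0.696 ]
```

View pics/m7z.png

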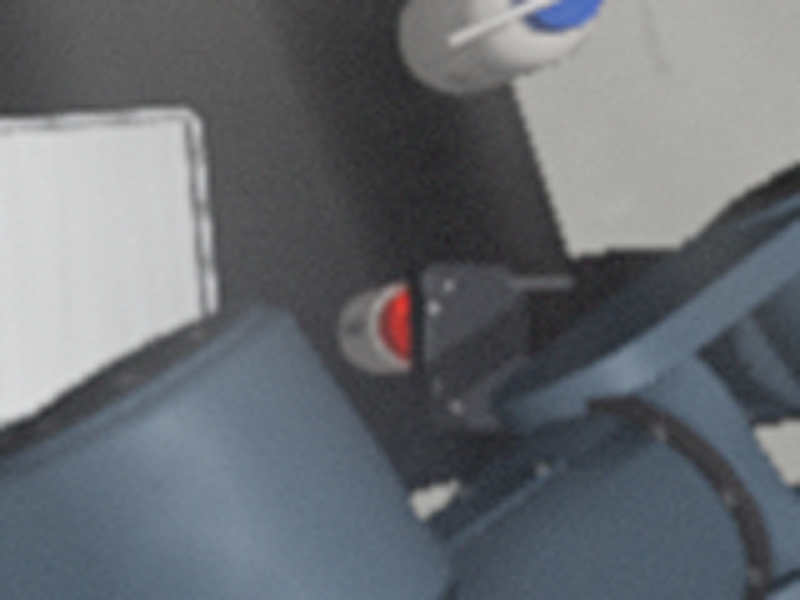

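View pics/m7_side.png

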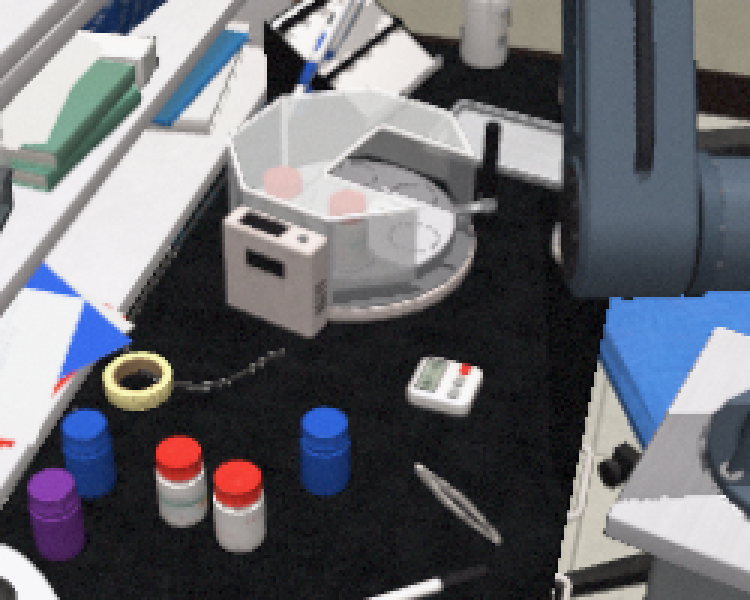

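send_rows(
  moves=[
    [0.45,-0.3,0,0,0,0,-1],
    [0.45,-0.3,0,0,0,0,-1],
    [0,0,0,0,0,0,-1],
    [0,0,1,0,0,0,-1],
    [0,0,1,0,0,0,-1],
    [0,0,1,0,0,0,-1],
    [0,0,1,0,0,0,-1],
    [0,0,1,0,0,0,-1],
    [0,0,0.6,0,0,0,-1],
    [0,0,0,0,0,0,-1],
    [0,0,0,0,0,0,-1],
  ],
)

```text
time_s: 47.8
position: [0.4645, -0.5218, 0.033]
tcp_rot: [[1.0, -0.003, -0.001], [-0.003, -1.0, 0.0], [-0.001, -0.0, -1.0]]
force: [-0.4, 0.2, -0.4]
opening: 1.001
```

send_rows(
  moves=[
    [0,0,0,0,0,0,1],
    [0,0,0,0,0,0,1],
    [0,0,0,0,0,0,1],
    [0,0,0,0,0,0,1],
    [0,0,0,0,0,0,1],
    [0,0,0,0,0,0,1],
    [0,0,0,0,0,0,1],
    [0,0,0,0,0,0,1],
  ],
)

```text
time_s: 48.8
position: [0.464, -0.5212, 0.032]
tcp_rot: [[1.0, -0.003, -0.002], [-0.003, -1.0, 0.002], [-0.002, -0.002, -1.0]]
force: [-0.2, -0.5, 0.5]
opening: 0.511
```

send_rows(
  moves=[
    [0,0,-0.5,0,0,0,1],
    [0,0,-1,0,0,0,1],
    [0,0,-1,0,0,0,1],
    [0,0,-1,0,0,0,1],
    [0,0,-1,0,0,0,1],
    [0,0,-1,0,0,0,1],
    [0,0,-1,0,0,0,1],
    [0,-1,0,0,0,0,1],
    [0,-1,0,0,0,0,1],
    [0,-1,0,0,0,0,1],
    [0,-1,0,0,0,0,1],
    [0,-1,0,0,0,0,1],
  ],
)

```text
time_s: 50.3
position: [0.4647, -0.3954, 0.1955]
tcp_rot: [[1.0, -0.003, -0.001], [-0.003, -1.0, 0.002], [-0.001, -0.002, -1.0]]
force: [-0.1, -0.6, -0.6]
opening: 0.508
```

send_rows(
  moves=[
    [0.4,-1,0,0,0,0,1],
    [0,-1,0,0,0,0,1],
    [0,-1,0,0,0,0,1],
    [0,-1,0,0,0,0,1],
    [0,-1,0,0,0,0,1],
    [0,-1,0,0,0,0,1],
    [0,-1,0,0,0,0,1],
    [0,-1,0,0,0,0,1],
    [0,-1,0,0,0,0,1],
    [0,-1,0,0,0,0,1],
    [0,-1,0,0,0,0,1],
    [0,-1,0,0,0,0,1],
  ],
)

```text
time_s: 51.8
position: [0.4755, -0.0949, 0.1953]
tcp_rot: [[1.0, -0.003, -0.002], [-0.003, -1.0, 0.002], [-0.002, -0.002, -1.0]]
force: [0.1, -0.2, -1.4]
opening: 0.512
```

send_rows(
  moves=[
    [0,-0.8,0,0,0,0,1],
    [0,0,0,0,0,0,1],
    [0,0,0,0,0,0,1],
  ],
)

```text
time_s: 52.18
position: [0.476, -0.0767, 0.1954]
tcp_rot: [[1.0, -0.003, -0.001], [-0.003, -1.0, 0.001], [-0.001, -0.001, -1.0]]
force: [-0.2, 0.0, -1.2]
opening: 0.514
```

send_rows(
  moves=[
    [0,-0.1,0.8,0,0,0,1],
    [0,0,1,0,0,0,1],
    [0,0,1,0,0,0,1],
    [0,0,1,0,0,0,1],
    [0,0,0.5,0,0,0,1],
    [0,0,0.3,0,0,0,1],
    [0,0,0.06,0,0,0,1],
    [0,0,0,0,0,0,1],
    [0,0,0,0,0,0,1],
  ],
)

```text
time_s: 53.3
position: [0.476, -0.0738, 0.0794]
tcp_rot: [[1.0, -0.003, -0.001], [-0.003, -1.0, 0.001], [-0.001, -0.001, -1.0]]
force: [-0.8, -0.2, -0.7]
opening: 0.513
```

send_rows(
  moves=[
    [0,0,0.06,0,0,0,1],
    [0,0,0.06,0,0,0,1],
    [0,0,0,0,0,0,1],
    [0,0,0,0,0,0,1],
  ],
)

```text
time_s: 53.8
position: [0.4757, -0.0737, 0.0759]
tcp_rot: [[1.0, -0.003, -0.002], [-0.003, -1.0, 0.002], [-0.002, -0.002, -1.0]]
force: [0.4, 0.1, 2.1]
opening: 0.507
```

send_rows(
  moves=[
    [0,0,0,0,0,0,0.1],
    [0,0,0,0,0,0,-0.2],
    [0,0,0,0,0,0,-0.4],
    [0,0,0,0,0,0,-0.4],
    [0,0,0,0,0,0,-0.4],
    [0,0,-0.5,0,0,0,-0.4],
    [0,0,-1,0,0,0,-0.4],
    [0,0,-1,0,0,0,-0.4],
    [0,0,-1,0,0,0,-0.4],
    [0,0,-1,0,0,0,-0.4],
    [0,0,0,0,0,0,-0.4],
  ],
)

```text
time_s: 55.18
position: [0.4772, -0.0744, 0.1906]
tcp_rot: [[1.0, -0.003, 0.003], [-0.003, -1.0, -0.0], [0.003, 0.0, -1.0]]
force: [0.8, 0.5, -0.4]
opening: 0.698
```

```bash
python3 look.py n1
```

```text
top [146 200  16  16 194] [152.9845 207.4433] [0.4779 0.3495 0.073 ]
top [146 222  17  17 211] [153.9147 230.1659] [0.4179 0.3476 0.073 ]
side [282 176  13  11 122] [287.7705 181.    ] [ 0.5085 -0.1404  0.065 ]
side [202 265  15  15 191] [209.1047 272.1361] [0.479  0.3485 0.065 ]
side [221 273  16  16 210] [228.7524 280.5333] [0.4184 0.3475 0.065 ]
55.275 [ 0.4755 -0.0738  0.1885] 0.7018919353785109 [-0.1693 -0.215   0.0281]
```

send_rows(
  moves=[
    [-0.4,1,0,0,0,0,-0.4],
    [-0.4,1,0,0,0,0,-0.4],
    [-0.45,1,0,0,0,0,-0.4],
    [0,1,0,0,0,0,-0.4],
    [0,1,0,0,0,0,-0.4],
    [0,0,0,0,0,-0.95,-0.4],
    [0,0,0,0,0,-0.95,-0.4],
    [0,0,0,0,0,-0.95,-0.4],
    [0,0,0,0,0,-0.95,-0.4],
    [0,0,0,0,0,-0.95,-0.4],
    [0,0,0,0,0,0,-0.4],
    [0,0,0,0,0,0,-0.4],
  ],
)

```text
time_s: 56.78
position: [0.4437, -0.1986, 0.1875]
tcp_rot: [[0.68, 0.733, -0.003], [0.733, -0.68, 0.003], [-0.0, -0.004, -1.0]]
force: [-0.1, 0.3, -1.6]
opening: 0.702
```

```bash
python3 lev.py; python3 look.py n2
```

```text
56.775 [ 0.44374503 -0.19856835  0.18748835] r 0.16493998211369082 th -132.4167211940654 a 47.17268615591316 [-0.07429749  0.29623036 -1.58628306] 0.7015752126557436
top [146 200  16  16 194] [152.9845 207.4433] [0.4779 0.3495 0.073 ]
top [308 201  13  10  57] [313.193 206.193] [ 0.4702 -0.0731  0.073 ]
top [146 222  17  17 210] [153.9333 230.1571] [0.418  0.3476 0.073 ]
side [282 176  13  11 119] [287.8235 181.1092] [ 0.508  -0.1399  0.065 ]
side [202 265  15  15 191] [209.1047 272.1361] [0.479  0.3485 0.065 ]
side [221 273  16  16 210] [228.7524 280.5333] [0.4184 0.3475 0.065 ]
56.875 [ 0.4439 -0.1987  0.1878] 0.702148613958732 [ 0.1191 -0.2435  0.1527]
```

Jar undisturbed so far. Descend over the handle.

send_rows(
  moves=[
    [0,0,1,0,0,0,-0.4],
    [0,0,1,0,0,0,-0.4],
    [0,0,1,0,0,0,-0.4],
    [0,0,0.95,0,0,0,-0.4],
    [0,0,0,0,0,0,0.4],
    [0,0,0,0,0,0,0.4],
    [0,0,0,0,0,0,0.4],
    [0,0,0,0,0,0,0.4],
  ],
)

```text
time_s: 57.88
position: [0.4444, -0.1989, 0.0902]
tcp_rot: [[0.678, 0.735, -0.0], [0.735, -0.678, 0.001], [0.0, -0.001, -1.0]]
force: [0.5, 0.5, 0.2]
opening: 0.343
```

```bash
python3 lev.py; python3 look.py n3
```

```text
57.875 [ 0.44435029 -0.19894942  0.09018576] r 0.1648145576644442 th -132.17202622292396 a 47.30588483043442 [0.48724982 0.51391234 0.16885059] 0.3428786671973621
top [311 197  10  10  40] [316.6 200.7] [ 0.4845 -0.0825  0.073 ]
top [146 200  16  16 194] [152.9845 207.4433] [0.4779 0.3495 0.073 ]
top [146 222  17  17 210] [153.9524 230.1571] [0.418  0.3475 0.073 ]
side [282 176  13  11 119] [287.8235 181.1092] [ 0.508  -0.1399  0.065 ]
side [202 265  15  15 192] [209.0729 272.1615] [0.479  0.3486 0.065 ]
side [221 273  16  16 210] [228.7524 280.5333] [0.4184 0.3475 0.065 ]
57.975 [ 0.4442 -0.1988  0.09  ] 0.3195778108743681 [ 0.104  -0.0864  0.6584]
```

View pics/n3_side.png

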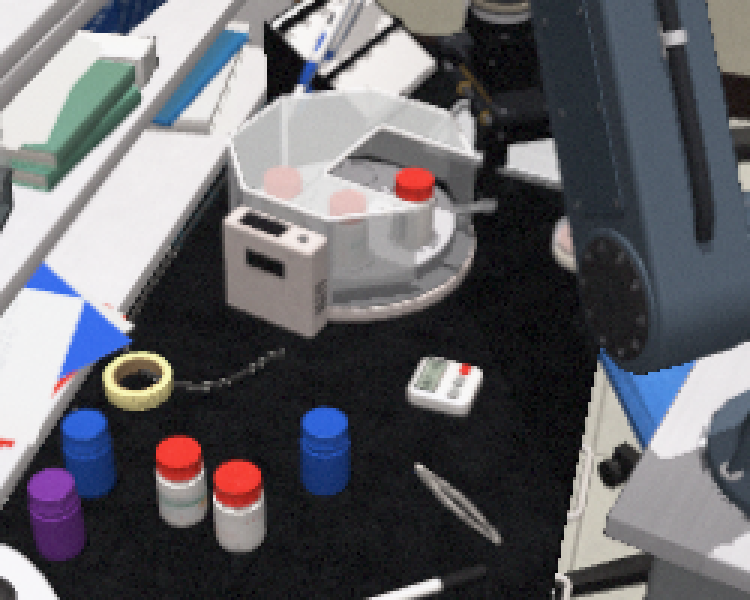

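The jar is still centred at about (415,185), so the earlier shift was the random knock. I'll stroke gently.

send_rows(
  moves=[
    [0.02,0.35,0,0,0,-0.3,0.4],
    [0.02,0.4,0,0,0,-0.35,0.4],
    [0.035,0.6,0,0,0,-0.52,0.4],
    [0.035,0.6,0,0,0,-0.52,0.4],
    [0.035,0.6,0,0,0,-0.52,0.4],
    [0.035,0.6,0,0,0,-0.52,0.4],
    [0.035,0.6,0,0,0,-0.52,0.4],
    [0.035,0.6,0,0,0,-0.52,0.4],
    [0,0,0,0,0,0,0.4],
  ],
)

```text
time_s: 59.1
position: [0.5423, -0.2407, 0.0891]
tcp_rot: [[0.087, 0.996, -0.003], [0.996, -0.087, 0.002], [0.001, -0.003, -1.0]]
force: [-2.5, -1.2, 1.1]
opening: 0.299
```

```bash
python3 lev.py; python3 look.py n4
```

```text
59.1 [ 0.54227065 -0.24065837  0.08911666] r 0.16435206385315793 th -94.442105338867 a 84.99476266398842 [-2.50685048 -1.24273766  1.13127995] 0.29899872548181805
top [146 200  16  16 194] [152.9845 207.4433] [0.4779 0.3495 0.073 ]
top [146 222  17  17 210] [153.9476 230.1857] [0.4179 0.3475 0.073 ]
side [285 170  13  10 111] [291.045  174.5946] [ 0.5179 -0.1821  0.065 ]
side [202 265  15  15 191] [209.1047 272.1361] [0.479  0.3485 0.065 ]
side [221 273  16  16 209] [228.7416 280.4976] [0.4185 0.3474 0.065 ]
59.2 [ 0.5416 -0.2404  0.089 ] 0.3006478273866819 [-2.6317 -0.8033  1.8986]
```

View pics/n4_side.png

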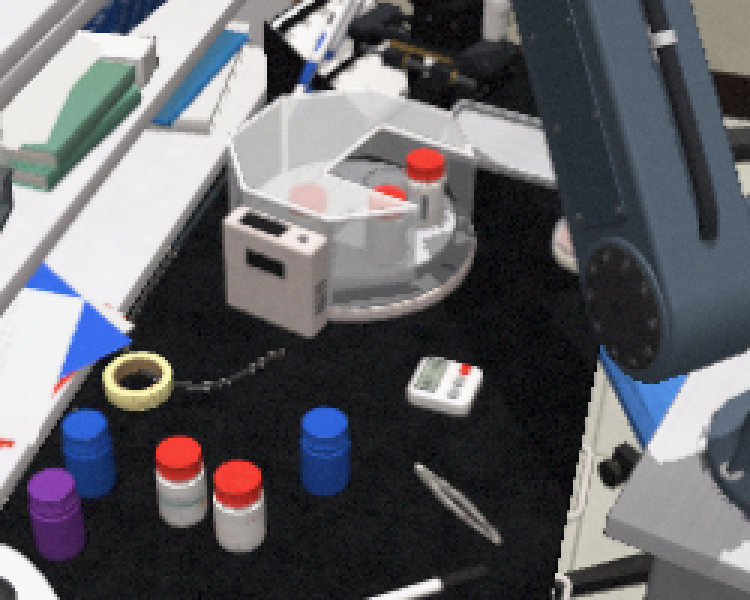

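send_rows(
  moves=[
    [0.035,0.6,0,0,0,-0.5,0.4],
    [0.035,0.6,0,0,0,-0.5,0.4],
    [0.035,0.6,0,0,0,-0.5,0.4],
    [0.035,0.6,0,0,0,-0.5,0.4],
    [0.035,0.6,0,0,0,-0.5,0.4],
    [0,0.3,0,0,0,-0.3,0.4],
    [0,0.2,0,0,0,-0.2,0.4],
    [0,0.15,0,0,0,-0.1,0.4],
    [0,0.1,0,0,0,0,0.4],
    [0,0,0,0,0,0,0.4],
  ],
)

```text
time_s: 60.45
position: [0.6263, -0.2236, 0.0886]
tcp_rot: [[-0.439, 0.898, -0.017], [0.899, 0.439, 0.002], [0.009, -0.014, -1.0]]
force: [-15.8, -6.2, 7.6]
opening: 0.3
```

```bash
python3 lev.py
```

```text
60.45 [ 0.62629014 -0.22363927  0.08856094] r 0.16323006716882402 th -64.10352954927336 a 116.02928178114986 [-15.7523163   -6.2253229    7.55497879] 0.3003540755971866
```

Stop reached. Release, lift, square the tool.

send_rows(
  moves=[
    [0,-0.2,0,0,0,0,0],
    [0,0,0,0,0,0,-0.4],
    [0,0,0,0,0,0,-0.4],
    [0,0,0,0,0,0,-0.4],
    [0,0,-1,0,0,0,-0.4],
    [0,0,-1,0,0,0,-0.4],
    [0,0,-1,0,0,0,-0.4],
    [0,0,-1,0,0,0,-0.4],
    [0,0,-0.5,0,0,0,-0.4],
    [0,0,0,0,0,1,-0.4],
    [0,0,0,0,0,1,-0.4],
    [0,0,0,0,0,1,-0.4],
  ],
)

```text
time_s: 61.95
position: [0.63, -0.2248, 0.2013]
tcp_rot: [[0.075, 0.997, -0.0], [0.997, -0.075, 0.002], [0.001, -0.001, -1.0]]
force: [-0.2, 0.2, 0.2]
opening: 0.699
```

send_rows(
  moves=[
    [0,0,0,0,0,1,-0.4],
    [0,0,0,0,0,1,-0.4],
    [0,0,0,0,0,1,-0.4],
    [0,0,0,0,0,1,-0.4],
    [0,0,0,0,0,1,-0.4],
    [0,0,0,0,0,1,-0.4],
    [0,0,0,0,0,1,-0.4],
    [0,0,0,0,0,1,-0.4],
    [0,0,0,0,0,0.6,-0.4],
    [0,0,0,0,0,0,-0.4],
    [0,0,0,0,0,0,-0.4],
  ],
)

```text
time_s: 63.32
position: [0.6296, -0.2248, 0.2013]
tcp_rot: [[1.0, 0.002, -0.001], [0.002, -1.0, 0.002], [-0.001, -0.002, -1.0]]
force: [0.5, -0.1, 1.2]
opening: 0.697
```

```bash
python3 lev.py; python3 look.py n5
```

```text
63.325 [ 0.62955084 -0.22476972  0.2012824 ] r 0.16568906096047362 th -63.25989301104863 a 0.10727998284068016 [ 0.51865965 -0.07221627  1.23028941] 0.69685562498868
top [308 198  13  14 127] [314.3937 203.8583] [ 0.4763 -0.0764  0.073 ]
top [146 200  16  16 195] [153.0205 207.4256] [0.4779 0.3494 0.073 ]
top [146 222  17  17 209] [153.9282 230.1627] [0.4179 0.3476 0.073 ]
side [282 166  13   8  70] [287.3143 169.5286] [ 0.5446 -0.2049  0.065 ]
side [282 178  13  10 108] [288.3704 182.3704] [ 0.5028 -0.1339  0.065 ]
side [202 265  15  15 192] [209.0729 272.1615] [0.479  0.3486 0.065 ]
side [221 273  16  16 210] [228.7524 280.5333] [0.4184 0.3475 0.065 ]
63.425 [ 0.6294 -0.2248  0.2014] 0.7000379357727257 [-0.6463  0.5668 -0.1153]
```

View pics/n5_side.png

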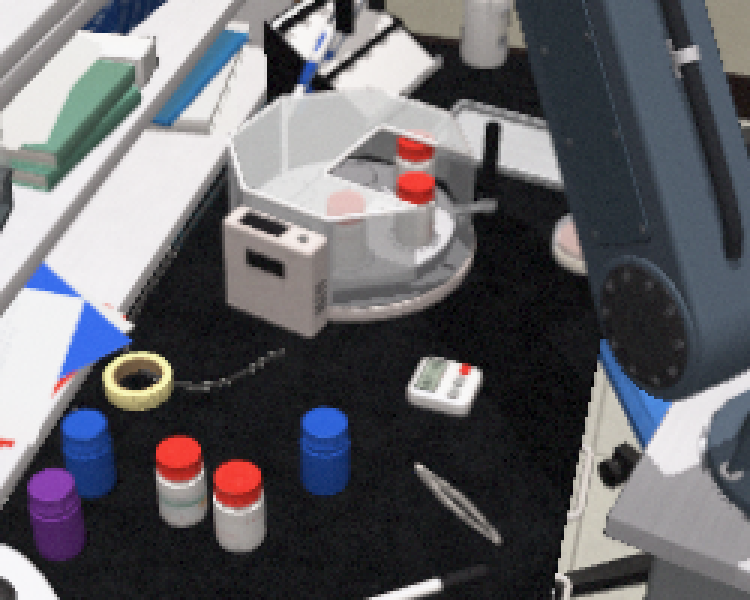

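View pics/n5_top.png

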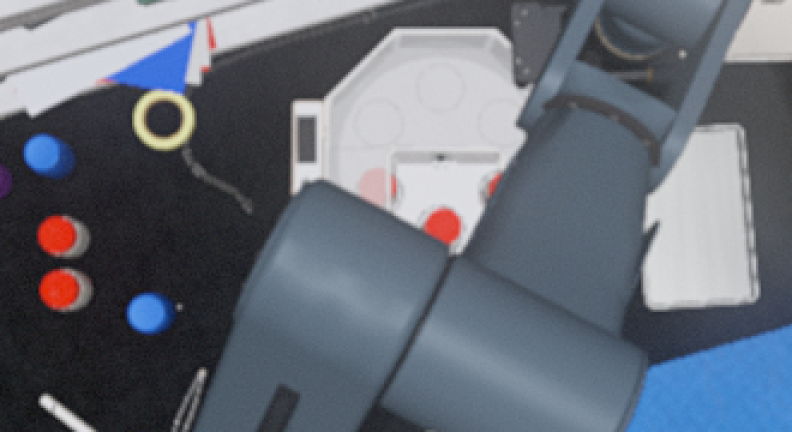

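send_rows(
  moves=[
    [-1,-1,0,0,0,0,-0.4],
    [-1,-1,0,0,0,0,-0.4],
    [-1,-1,0,0,0,0,-0.4],
    [-1,-1,0,0,0,0,-0.4],
    [-1,-1,0,0,0,0,-0.4],
    [-1,-1,0,0,0,0,-0.4],
    [-0.2,0,0,0,0,0,-0.4],
    [0,0,0,0,0,0,-0.4],
    [0,0,0,0,0,0,-0.4],
  ],
)

```text
time_s: 64.55
position: [0.4757, -0.0759, 0.2023]
tcp_rot: [[1.0, -0.0, 0.0], [-0.0, -1.0, 0.001], [0.0, -0.001, -1.0]]
force: [-0.0, -0.5, 0.0]
opening: 0.698
```

```bash
python3 lev.py; python3 look.py n6; python3 - <<'E'
from h import *
s=vision.capture("side")
print(onz(s,[(288.4,182.4)],.108))
E
```

```text
64.55 [ 0.47567192 -0.07593783  0.20234019] r 0.0793327682544474 th 179.37731265482944 a -0.020814333242999056 [-0.0153807  -0.46441241  0.02067166] 0.6975620642132063
top [146 200  16  16 194] [152.9845 207.4433] [0.4779 0.3495 0.073 ]
top [146 222  17  17 211] [153.9336 230.0995] [0.4181 0.3476 0.073 ]
side [282 166  13   8  69] [287.3913 169.5797] [ 0.5442 -0.2047  0.065 ]
side [282 178  13  10 109] [288.4037 182.3303] [ 0.5028 -0.1342  0.065 ]
side [202 265  15  15 191] [209.1623 272.1518] [0.4788 0.3484 0.065 ]
side [221 273  16  16 210] [228.7524 280.5333] [0.4184 0.3475 0.065 ]
64.65 [ 0.4752 -0.0757  0.2021] 0.6982704651784669 [-0.2102  0.0715  0.154 ]
[[ 0.47305881 -0.07452863  0.108     ]]
```

send_rows(
  moves=[
    [0,0,1,0,0,0,-0.4],
    [0,0,1,0,0,0,-0.4],
    [0,0,1,0,0,0,-0.4],
    [0,0,1,0,0,0,-0.4],
    [0,0,0.7,0,0,0,-0.4],
    [0,0,0.3,0,0,0,-0.4],
    [0,0,0,0,0,0,-0.4],
    [0,0,0,0,0,0,-0.4],
  ],
)

```text
time_s: 65.7
position: [0.4746, -0.0749, 0.0776]
tcp_rot: [[1.0, 0.0, -0.001], [0.0, -1.0, 0.001], [-0.001, -0.001, -1.0]]
force: [0.9, 0.2, -0.2]
opening: 0.697
```

send_rows(
  moves=[
    [0,0,0,0,0,0,1],
    [0,0,0,0,0,0,1],
    [0,0,0,0,0,0,1],
    [0,0,0,0,0,0,1],
    [0,0,0,0,0,0,1],
    [0,0,-0.3,0,0,0,1],
    [0,0,-0.7,0,0,0,1],
    [0,0,-1,0,0,0,1],
    [0,0,-1,0,0,0,1],
    [0,0,-1,0,0,0,1],
    [0,0,-1,0,0,0,1],
  ],
)

```text
time_s: 67.08
position: [0.4737, -0.0747, 0.2029]
tcp_rot: [[1.0, 0.0, -0.003], [0.0, -1.0, 0.002], [-0.003, -0.002, -1.0]]
force: [0.6, -0.2, -1.5]
opening: 0.486
```

send_rows(
  moves=[
    [0.2,1,0,0,0,0,1],
    [0.2,1,0,0,0,0,1],
    [0.2,1,0,0,0,0,1],
    [0.2,1,0,0,0,0,1],
    [0.2,1,0,0,0,0,1],
    [0.2,1,0,0,0,0,1],
    [0.2,1,0,0,0,0,1],
    [0.2,1,0,0,0,0,1],
    [0.2,1,0,0,0,0,1],
    [0.2,1,0,0,0,0,1],
    [0.2,1,0,0,0,0,1],
    [0.2,0.6,0,0,0,0,1],
  ],
)

```text
time_s: 68.58
position: [0.5344, -0.3668, 0.2012]
tcp_rot: [[1.0, -0.001, -0.002], [-0.001, -1.0, 0.002], [-0.002, -0.002, -1.0]]
force: [-0.0, 0.2, 0.4]
opening: 0.491
```

send_rows(
  moves=[
    [0,0,0.5,0,0,0,1],
    [0,0,1,0,0,0,1],
    [0,0,1,0,0,0,1],
    [0,0,1,0,0,0,1],
    [0,0,1,0,0,0,1],
    [0,0,1,0,0,0,1],
    [0,0,0.6,0,0,0,1],
    [0,0,0.3,0,0,0,1],
    [0,0,0,0,0,0,1],
    [0,0,0,0,0,0,1],
  ],
)

```text
time_s: 69.82
position: [0.5345, -0.365, 0.0423]
tcp_rot: [[1.0, 0.0, -0.001], [0.0, -1.0, 0.001], [-0.001, -0.001, -1.0]]
force: [-0.5, -1.1, -0.3]
opening: 0.488
```

```bash
python3 look.py n7
```

```text
top [146 200  16  16 194] [152.9845 207.4433] [0.4779 0.3495 0.073 ]
top [146 222  17  17 210] [153.9476 230.1857] [0.4179 0.3475 0.073 ]
side [282 166  13   8  70] [287.3857 169.6286] [ 0.5441 -0.2044  0.065 ]
side [202 265  15  15 190] [209.1421 272.1158] [0.4789 0.3484 0.065 ]
side [221 273  16  16 210] [228.7524 280.5333] [0.4184 0.3475 0.065 ]
69.925 [ 0.5345 -0.3651  0.0424] 0.4888382247819516 [-0.0562  0.3414 -0.6269]
```

View pics/n7_side.png

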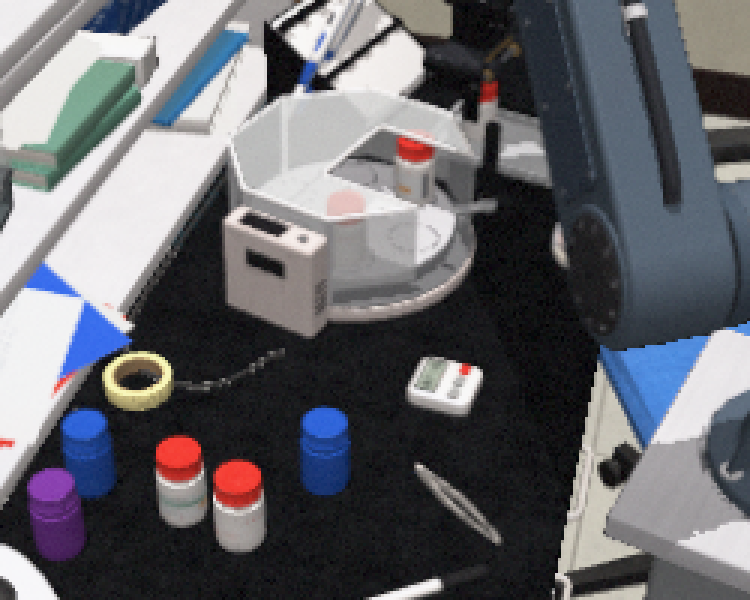

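Lower about 5 mm to the tray floor, release, and lift.

send_rows(
  moves=[
    [0,0,0.1,0,0,0,1],
    [0,0,0.1,0,0,0,1],
    [0,0,0,0,0,0,1],
    [0,0,0,0,0,0,0.1],
    [0,0,0,0,0,0,-0.2],
    [0,0,0,0,0,0,-0.4],
    [0,0,0,0,0,0,-0.4],
    [0,0,0,0,0,0,-0.4],
    [0,0,-0.5,0,0,0,-0.4],
    [0,0,-1,0,0,0,-0.4],
    [0,0,-1,0,0,0,-0.4],
    [0,0,-1,0,0,0,-0.4],
  ],
)

```text
time_s: 71.42
position: [0.5343, -0.3648, 0.1257]
tcp_rot: [[1.0, 0.0, -0.001], [0.0, -1.0, 0.001], [-0.001, -0.001, -1.0]]
force: [-0.4, -0.5, -1.1]
opening: 0.699
```

send_rows(
  moves=[
    [0,0,-1,0,0,0,-0.4],
    [0,0,-1,0,0,0,-0.4],
    [-0.3,-1,-0.5,0,0,0,-0.4],
    [-0.3,-1,0,0,0,0,-0.4],
    [0,-1,0,0,0,0,-0.6],
    [0,-1,0,0,0,0,-0.6],
    [0,-1,0,0,0,0,-0.8],
    [0,-1,0,0,0,0,-1],
    [0,-1,0,0,0,0,-1],
    [0,-1,0,0,0,0,-1],
    [0,-1,0,0,0,0,-1],
    [0,-1,0,0,0,0,-1],
  ],
)

```text
time_s: 72.92
position: [0.5192, -0.1131, 0.1868]
tcp_rot: [[1.0, 0.001, -0.002], [0.001, -1.0, 0.002], [-0.002, -0.002, -1.0]]
force: [-0.2, 0.3, -0.3]
opening: 0.999
```

send_rows(
  moves=[
    [-0.3,-1,0,0,0,0,-1],
    [-0.3,-1,0,0,0,0,-1],
    [-0.3,-1,0,0,0,0,-1],
    [-0.3,-1,0,0,0,0,-1],
    [-0.3,-1,0,0,0,0,-1],
    [-0.3,-1,0,0,0,0,-1],
    [0,-1,0,0,0,0,-1],
    [0,-1,0,0,0,0,-1],
    [0,-1,0,0,0,0,-1],
    [0,-1,0,0,0,0,-1],
    [0,-1,0,0,0,0,-1],
    [0,-1,0,0,0,0,-1],
  ],
)

```text
time_s: 74.42
position: [0.4736, 0.1867, 0.1875]
tcp_rot: [[1.0, 0.001, -0.002], [0.001, -1.0, 0.002], [-0.002, -0.002, -1.0]]
force: [-1.1, 0.2, -0.2]
opening: 1.001
```

```bash
python3 look.py n8
```

```text
top [146 200   7  16  91] [149.4066 207.5275] [0.4779 0.3589 0.073 ]
top [146 223   7  16  82] [149.6585 230.1707] [0.4182 0.3588 0.073 ]
side [305 146  11   9  87] [310.0115 150.4253] [ 0.5364 -0.3712  0.065 ]
side [282 166  13   8  69] [287.3913 169.5797] [ 0.5442 -0.2047  0.065 ]
side [202 265  15  15 191] [209.1047 272.1361] [0.479  0.3485 0.065 ]
side [221 273  16  16 210] [228.7524 280.5333] [0.4184 0.3475 0.065 ]
74.525 [0.4736 0.1877 0.1875] 0.9988092961675468 [ 0.5943 -0.6345 -0.1251]
```

View pics/n8_top.png

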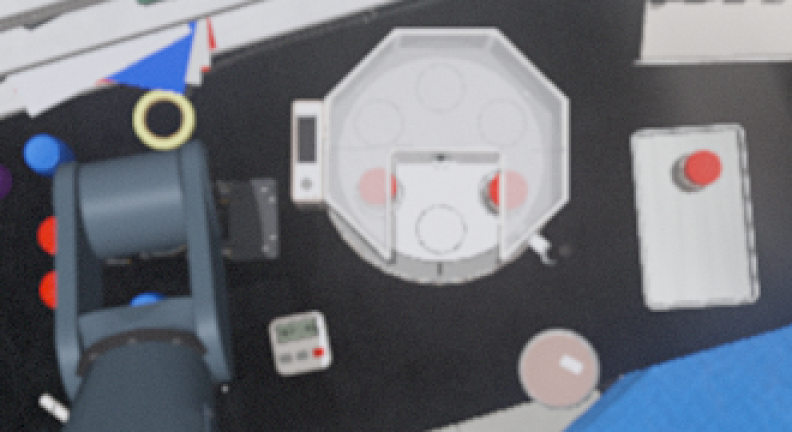

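send_rows(
  moves=[
    [0.2,-1,0,0,0,0,-1],
    [0,-1,0,0,0,0,-1],
    [0,-1,0,0,0,0,-1],
    [0,-1,0,0,0,0,-1],
    [0,-1,0,0,0,0,-1],
    [0,-1,0,0,0,0,-1],
    [0,-0.5,0,0,0,0,-1],
    [0,0,0,0,0,0,-1],
    [0,0,1,0,0,0,-1],
    [0,0,1,0,0,0,-1],
    [0,0,1,0,0,0,-1],
    [0,0,1,0,0,0,-1],
  ],
)

```text
time_s: 76.03
position: [0.479, 0.3465, 0.0872]
tcp_rot: [[1.0, -0.001, -0.002], [-0.001, -1.0, 0.001], [-0.002, -0.001, -1.0]]
force: [1.0, 0.7, 0.3]
opening: 0.999
```

send_rows(
  moves=[
    [0,0,1,0,0,0,-1],
    [0,0,0.8,0,0,0,-1],
    [0,0,0.4,0,0,0,-1],
    [0,0,0,0,0,0,-1],
    [0,0,0,0,0,0,-1],
    [0,0,0,0,0,0,1],
    [0,0,0,0,0,0,1],
    [0,0,0,0,0,0,1],
    [0,0,0,0,0,0,1],
    [0,0,0,0,0,0,1],
    [0,0,0,0,0,0,1],
    [0,0,0,0,0,0,1],
  ],
)

```text
time_s: 77.53
position: [0.4788, 0.348, 0.0328]
tcp_rot: [[1.0, 0.0, -0.002], [0.0, -1.0, 0.002], [-0.002, -0.002, -1.0]]
force: [-0.3, -0.3, -0.2]
opening: 0.484
```

send_rows(
  moves=[
    [0,0,-0.5,0,0,0,1],
    [0,0,-1,0,0,0,1],
    [0,0,-1,0,0,0,1],
    [0,0,-1,0,0,0,1],
    [0,0,-1,0,0,0,1],
    [0,0,-1,0,0,0,1],
    [0,0,-1,0,0,0,1],
    [0,1,0,0,0,0,1],
    [0,1,0,0,0,0,1],
    [0,1,0,0,0,0,1],
    [0,1,0,0,0,0,1],
    [0,1,0,0,0,0,1],
  ],
)

```text
time_s: 79.03
position: [0.4789, 0.2218, 0.1958]
tcp_rot: [[1.0, 0.0, -0.001], [0.0, -1.0, 0.002], [-0.001, -0.002, -1.0]]
force: [0.2, -0.2, -0.7]
opening: 0.489
```

send_rows(
  moves=[
    [-0.15,1,0,0,0,0,1],
    [0,1,0,0,0,0,1],
    [0,1,0,0,0,0,1],
    [0,1,0,0,0,0,1],
    [0,1,0,0,0,0,1],
    [0,1,0,0,0,0,1],
    [0,1,0,0,0,0,1],
    [0,1,0,0,0,0,1],
    [0,1,0,0,0,0,1],
    [0,1,0,0,0,0,1],
    [0,1,0,0,0,0,1],
    [0,0.9,0,0,0,0,1],
  ],
)

```text
time_s: 80.53
position: [0.4753, -0.0757, 0.1953]
tcp_rot: [[1.0, -0.0, -0.001], [-0.0, -1.0, 0.001], [-0.001, -0.001, -1.0]]
force: [-0.1, -0.9, -0.9]
opening: 0.487
```

send_rows(
  moves=[
    [0,0,0,0,0,0,1],
    [0,0,0,0,0,0,1],
  ],
)

```text
time_s: 80.78
position: [0.4751, -0.0743, 0.1948]
tcp_rot: [[1.0, -0.0, -0.002], [-0.0, -1.0, 0.002], [-0.002, -0.002, -1.0]]
force: [0.4, 0.2, -0.4]
opening: 0.487
```

```bash
python3 look.py n9
```

```text
top [146 222  17  17 211] [153.9147 230.1659] [0.4179 0.3476 0.073 ]
side [289 146   8  10  53] [292.1132 150.5094] [ 0.5935 -0.3351  0.065 ]
side [305 146  11   9  87] [310.0115 150.4253] [ 0.5364 -0.3712  0.065 ]
side [221 273  16  16 210] [228.7524 280.5333] [0.4184 0.3475 0.065 ]
80.875 [ 0.4752 -0.074   0.1947] 0.48727192753963283 [-0.0971  0.8175 -1.1775]
```

send_rows(
  moves=[
    [0,0,0.8,0,0,0,1],
    [0,0,1,0,0,0,1],
    [0,0,1,0,0,0,1],
    [0,0,1,0,0,0,1],
    [0,0,0.5,0,0,0,1],
    [0,0,0.3,0,0,0,1],
    [0,0,0,0,0,0,1],
    [0,0,0.06,0,0,0,1],
    [0,0,0.06,0,0,0,1],
    [0,0,0,0,0,0,1],
    [0,0,0,0,0,0,1],
  ],
)

```text
time_s: 82.25
position: [0.4754, -0.0747, 0.0768]
tcp_rot: [[1.0, 0.0, -0.001], [0.0, -1.0, 0.002], [-0.001, -0.002, -1.0]]
force: [0.6, -0.4, -0.4]
opening: 0.485
```

send_rows(
  moves=[
    [0,0,0,0,0,0,0.1],
    [0,0,0,0,0,0,-0.2],
    [0,0,0,0,0,0,-0.4],
    [0,0,0,0,0,0,-0.4],
    [0,0,0,0,0,0,-0.4],
    [0,0,-0.5,0,0,0,-0.4],
    [0,0,-1,0,0,0,-0.4],
    [0,0,-1,0,0,0,-0.4],
    [0,0,-1,0,0,0,-0.4],
    [0,0,-1,0,0,0,-0.4],
    [0,0,0,0,0,0,-0.4],
  ],
)

```text
time_s: 83.62
position: [0.4769, -0.0753, 0.1914]
tcp_rot: [[1.0, 0.0, 0.003], [0.0, -1.0, -0.0], [0.003, 0.0, -1.0]]
force: [0.0, -0.0, -1.4]
opening: 0.699
```

send_rows(
  moves=[
    [-0.4,1,0,0,0,0,-0.4],
    [-0.4,1,0,0,0,0,-0.4],
    [-0.45,1,0,0,0,0,-0.4],
    [0,1,0,0,0,0,-0.4],
    [0,0.97,0,0,0,0,-0.4],
    [0,0,0,0,0,-0.95,-0.4],
    [0,0,0,0,0,-0.95,-0.4],
    [0,0,0,0,0,-0.95,-0.4],
    [0,0,0,0,0,-0.95,-0.4],
    [0,0,0,0,0,-0.95,-0.4],
    [0,0,0,0,0,0,-0.4],
    [0,0,0,0,0,0,-0.4],
  ],
)

```text
time_s: 85.12
position: [0.4439, -0.1989, 0.1885]
tcp_rot: [[0.677, 0.736, -0.003], [0.736, -0.677, 0.002], [0.0, -0.004, -1.0]]
force: [0.3, 0.1, -0.3]
opening: 0.698
```

```bash
python3 lev.py; python3 look.py o1
```

```text
85.125 [ 0.44392951 -0.19885233  0.18847111] r 0.16502552737505802 th -132.30293344790823 a 47.373602169048056 [ 0.31498765  0.12534786 -0.29184561] 0.698450557180143
top [416 175  13  11  54] [419.5926 181.0741] [ 0.5293 -0.3548  0.073 ]
top [308 198  13  13  76] [314.1579 204.5132] [ 0.4746 -0.0758  0.073 ]
top [146 222  17  17 211] [153.9147 230.1659] [0.4179 0.3476 0.073 ]
side [305 146  11   9  87] [310.0115 150.4253] [ 0.5364 -0.3712  0.065 ]
side [282 166  13   8  69] [287.3913 169.5797] [ 0.5442 -0.2047  0.065 ]
side [282 178  13  10 104] [287.875  182.2788] [ 0.5045 -0.1336  0.065 ]
side [221 273  16  16 210] [228.7524 280.5333] [0.4184 0.3475 0.065 ]
85.225 [ 0.4441 -0.199   0.1887] 0.7008525818316612 [ 0.077   0.396  -0.1049]
```

View pics/o1_side.png

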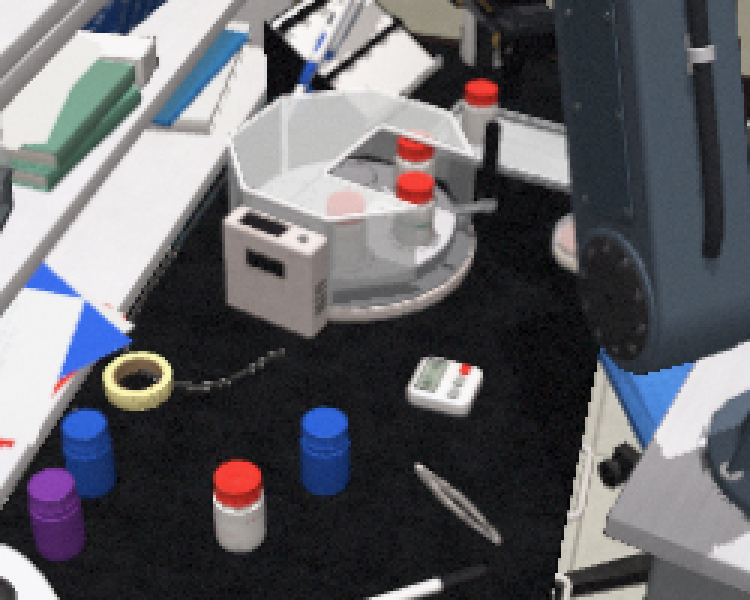

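Jars are placed correctly and the read jar stands in the tray. Second-to-last stroke now.

send_rows(
  moves=[
    [0,0,1,0,0,0,-0.4],
    [0,0,1,0,0,0,-0.4],
    [0,0,1,0,0,0,-0.4],
    [0,0,1,0,0,0,-0.4],
    [0,0,0,0,0,0,0.4],
    [0,0,0,0,0,0,0.4],
    [0,0,0,0,0,0,0.4],
    [0,0,0,0,0,0,0.4],
  ],
)

```text
time_s: 86.22
position: [0.4445, -0.1992, 0.0897]
tcp_rot: [[0.675, 0.737, -0.0], [0.737, -0.675, 0.001], [0.0, -0.001, -1.0]]
force: [0.5, 0.3, 0.2]
opening: 0.349
```

```bash
python3 lev.py; python3 look.py o2|grep side
```

```text
86.225 [ 0.44448292 -0.19919762  0.08971188] r 0.16490967883917462 th -132.07998229103225 a 47.50926278350787 [0.53538057 0.30878923 0.16720906] 0.3492105621083759
side [282 166  13   8  70] [287.3143 169.5286] [ 0.5446 -0.2049  0.065 ]
side [282 178  13  10 103] [287.8155 182.2524] [ 0.5047 -0.1336  0.065 ]
side [221 273  16  16 210] [228.7524 280.5333] [0.4184 0.3475 0.065 ]
```

send_rows(
  moves=[
    [0.02,0.35,0,0,0,-0.3,0.4],
    [0.02,0.4,0,0,0,-0.35,0.4],
    [0.035,0.6,0,0,0,-0.52,0.4],
    [0.035,0.6,0,0,0,-0.52,0.4],
    [0.035,0.6,0,0,0,-0.52,0.4],
    [0.035,0.6,0,0,0,-0.52,0.4],
    [0.035,0.6,0,0,0,-0.52,0.4],
    [0.035,0.6,0,0,0,-0.52,0.4],
    [0,0,0,0,0,0,0.4],
  ],
)

```text
time_s: 87.45
position: [0.5426, -0.2407, 0.0886]
tcp_rot: [[0.084, 0.996, -0.003], [0.996, -0.084, 0.001], [0.001, -0.003, -1.0]]
force: [-2.3, -1.1, -0.1]
opening: 0.301
```

```bash
python3 lev.py; python3 look.py o3
```

```text
87.45 [ 0.54259216 -0.24066083  0.0886341 ] r 0.1643299259212693 th -94.33027790864405 a 85.19524822427424 [-2.25949929 -1.12626848 -0.05352496] 0.30105057533972507
top [146 222  17  17 210] [153.9095 230.1286] [0.418  0.3476 0.073 ]
side [305 148  11   7  46] [309.3478 151.8478] [ 0.5337 -0.36    0.065 ]
side [274 164  12   5  38] [279.2632 166.0789] [ 0.58   -0.2107  0.065 ]
side [286 171  12  10 106] [291.5 175.5] [ 0.5139 -0.1777  0.065 ]
side [221 273  16  16 210] [228.7524 280.5333] [0.4184 0.3475 0.065 ]
87.55 [ 0.5418 -0.2402  0.0885] 0.300337492136599 [-2.0424 -0.8739  0.2001]
```

send_rows(
  moves=[
    [0.035,0.6,0,0,0,-0.5,0.4],
    [0.035,0.6,0,0,0,-0.5,0.4],
    [0.035,0.6,0,0,0,-0.5,0.4],
    [0.035,0.6,0,0,0,-0.5,0.4],
    [0.035,0.6,0,0,0,-0.5,0.4],
    [0,0.3,0,0,0,-0.3,0.4],
    [0,0.2,0,0,0,-0.2,0.4],
    [0,0.15,0,0,0,-0.1,0.4],
    [0,0.1,0,0,0,0,0.4],
    [0,0,0,0,0,0,0.4],
  ],
)

```text
time_s: 88.8
position: [0.6263, -0.2234, 0.088]
tcp_rot: [[-0.442, 0.897, -0.017], [0.897, 0.442, 0.001], [0.009, -0.015, -1.0]]
force: [-15.8, -6.0, 7.7]
opening: 0.3
```

```bash
python3 lev.py; python3 look.py o4
```

```text
88.8 [ 0.62631065 -0.22341841  0.08803125] r 0.16304038581256466 th -64.06314659909137 a 116.23744341199067 [-15.76096678  -6.03471516   7.65174477] 0.3002607016038296
top [146 222  17  17 211] [153.9147 230.1659] [0.4179 0.3476 0.073 ]
side [305 146  11   9  87] [310.0115 150.4253] [ 0.5364 -0.3712  0.065 ]
side [283 166  11   8  70] [287.5429 169.9714] [ 0.5425 -0.2027  0.065 ]
side [282 178  13  11 107] [288.215  182.6075] [ 0.5026 -0.1324  0.065 ]
side [221 273  16  16 210] [228.7524 280.5333] [0.4184 0.3475 0.065 ]
88.9 [ 0.6263 -0.2234  0.0881] 0.30198807653640436 [-15.874   -6.3219   6.9362]
```

send_rows(
  moves=[
    [0,-0.2,0,0,0,0,0],
    [0,0,0,0,0,0,-0.4],
    [0,0,0,0,0,0,-0.4],
    [0,0,0,0,0,0,-0.4],
    [0,0,-1,0,0,0,-0.4],
    [0,0,-1,0,0,0,-0.4],
    [0,0,-1,0,0,0,-0.4],
    [0,0,-1,0,0,0,-0.4],
    [0,0,-0.5,0,0,0,-0.4],
    [0,0,0,0,0,1,-0.4],
    [0,0,0,0,0,1,-0.4],
    [0,0,0,0,0,1,-0.4],
  ],
)

```text
time_s: 90.4
position: [0.6302, -0.2244, 0.2007]
tcp_rot: [[0.072, 0.997, -0.0], [0.997, -0.072, 0.001], [0.001, -0.001, -1.0]]
force: [0.3, -0.3, 0.4]
opening: 0.701
```

send_rows(
  moves=[
    [0,0,0,0,0,1,-0.4],
    [0,0,0,0,0,1,-0.4],
    [0,0,0,0,0,1,-0.4],
    [0,0,0,0,0,1,-0.4],
    [0,0,0,0,0,1,-0.4],
    [0,0,0,0,0,1,-0.4],
    [0,0,0,0,0,1,-0.4],
    [0,0,0,0,0,1,-0.4],
    [0,0,0,0,0,0.6,-0.4],
    [0,0,0,0,0,0,-0.4],
    [0,0,0,0,0,0,-0.4],
  ],
)

```text
time_s: 91.78
position: [0.6298, -0.2244, 0.2008]
tcp_rot: [[1.0, 0.005, -0.002], [0.005, -1.0, 0.002], [-0.001, -0.002, -1.0]]
force: [-0.3, -0.0, -0.1]
opening: 0.698
```

```bash
python3 lev.py; python3 look.py o5
```

```text
91.775 [ 0.62976053 -0.22435651  0.20077457] r 0.1654148112443743 th -63.13063067211416 a 0.30913131999593135 [-0.32092608 -0.04379605 -0.06257998] 0.6984898984085585
top [307 198  14  13 118] [313.839 203.822] [ 0.4764 -0.075   0.073 ]
top [146 222  17  17 210] [153.9524 230.1571] [0.418  0.3475 0.073 ]
side [305 146  11   9  87] [310.0115 150.4253] [ 0.5364 -0.3712  0.065 ]
side [283 166  11   8  70] [287.5429 169.9714] [ 0.5425 -0.2027  0.065 ]
side [282 178  13  11 104] [288.1635 182.7308] [ 0.5023 -0.1316  0.065 ]
side [221 273  16  16 210] [228.7524 280.5333] [0.4184 0.3475 0.065 ]
91.875 [ 0.6296 -0.2244  0.2009] 0.6994590771407877 [-0.9145 -0.267  -0.5971]
```

View pics/o5_side.png

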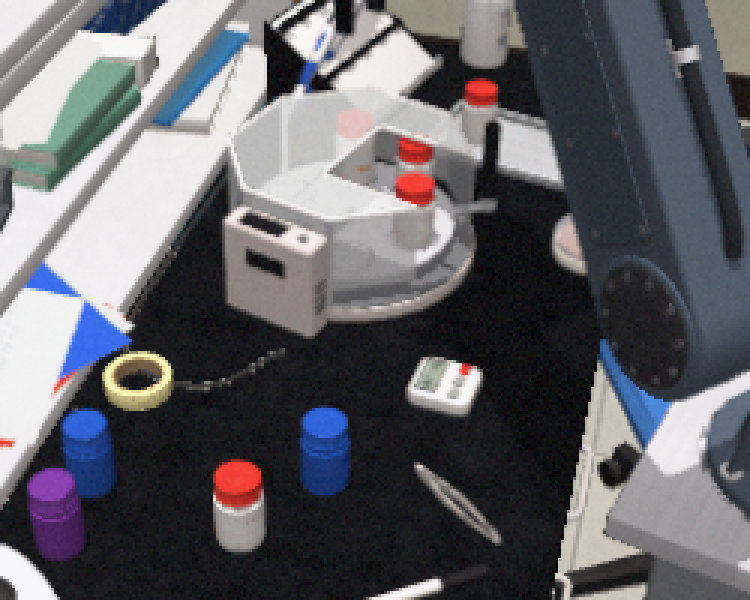

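View pics/o5_top.png

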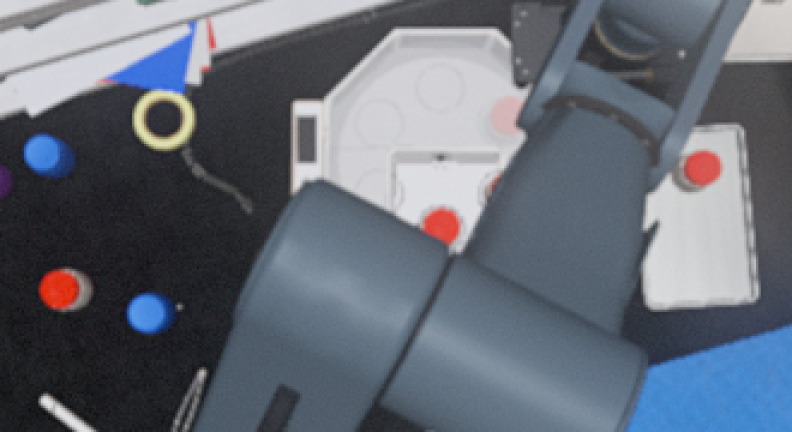

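The second read jar is in the bay. I'll grasp it and take it to the tray.

send_rows(
  moves=[
    [-1,-1,0,0,0,0,-0.4],
    [-1,-1,0,0,0,0,-0.4],
    [-1,-1,0,0,0,0,-0.4],
    [-1,-1,0,0,0,0,-0.4],
    [-1,-1,0,0,0,0,-0.4],
    [-1,-1,0,0,0,0,-0.4],
    [-0.2,0,0,0,0,0,-0.4],
    [0,0,0,0,0,0,-0.4],
    [0,0,0,0,0,0,-0.4],
  ],
)

```text
time_s: 93.0
position: [0.4753, -0.0761, 0.2018]
tcp_rot: [[1.0, 0.003, 0.0], [0.003, -1.0, 0.001], [0.0, -0.001, -1.0]]
force: [0.3, 0.1, 0.0]
opening: 0.701
```

send_rows(
  moves=[
    [0,0,1,0,0,0,-0.4],
    [0,0,1,0,0,0,-0.4],
    [0,0,1,0,0,0,-0.4],
    [0,0,1,0,0,0,-0.4],
    [0,0,0.7,0,0,0,-0.4],
    [0,0,0.25,0,0,0,-0.4],
    [0,0,0,0,0,0,-0.4],
    [0,0,0,0,0,0,-0.4],
  ],
)

```text
time_s: 94.0
position: [0.4744, -0.0752, 0.0784]
tcp_rot: [[1.0, 0.004, -0.0], [0.004, -1.0, 0.001], [-0.0, -0.001, -1.0]]
force: [-0.2, -0.1, -0.4]
opening: 0.699
```

send_rows(
  moves=[
    [0,0,0,0,0,0,1],
    [0,0,0,0,0,0,1],
    [0,0,0,0,0,0,1],
    [0,0,0,0,0,0,1],
    [0,0,0,0,0,0,1],
    [0,0,-0.3,0,0,0,1],
    [0,0,-0.7,0,0,0,1],
    [0,0,-1,0,0,0,1],
    [0,0,-1,0,0,0,1],
    [0,0,-1,0,0,0,1],
    [0,0,-1,0,0,0,1],
  ],
)

```text
time_s: 95.38
position: [0.4735, -0.0749, 0.2036]
tcp_rot: [[1.0, 0.004, -0.002], [0.004, -1.0, 0.002], [-0.002, -0.002, -1.0]]
force: [-0.5, 0.0, -1.0]
opening: 0.495
```

send_rows(
  moves=[
    [0,1,0,0,0,0,1],
    [0,1,0,0,0,0,1],
    [-0.2,1,0,0,0,0,1],
    [-0.2,1,0,0,0,0,1],
    [-0.2,1,0,0,0,0,1],
    [-0.2,1,0,0,0,0,1],
    [-0.2,1,0,0,0,0,1],
    [-0.2,1,0,0,0,0,1],
    [-0.2,1,0,0,0,0,1],
    [-0.2,1,0,0,0,0,1],
    [0,1,0,0,0,0,1],
    [0,0.75,0,0,0,0,1],
  ],
)

```text
time_s: 96.88
position: [0.4347, -0.3698, 0.2022]
tcp_rot: [[1.0, 0.003, -0.002], [0.003, -1.0, 0.002], [-0.002, -0.002, -1.0]]
force: [0.8, 0.4, -0.5]
opening: 0.497
```

send_rows(
  moves=[
    [0,0,0.5,0,0,0,1],
    [0,0,1,0,0,0,1],
    [0,0,1,0,0,0,1],
    [0,0,1,0,0,0,1],
    [0,0,1,0,0,0,1],
    [0,0,1,0,0,0,1],
    [0,0,0.6,0,0,0,1],
    [0,0,0.3,0,0,0,1],
    [0,0,0,0,0,0,1],
    [0,0,0,0,0,0,1],
  ],
)

```text
time_s: 98.12
position: [0.4352, -0.3691, 0.0431]
tcp_rot: [[1.0, 0.004, -0.001], [0.004, -1.0, 0.001], [-0.001, -0.001, -1.0]]
force: [-0.6, 0.1, 0.4]
opening: 0.497
```

send_rows(
  moves=[
    [0,0,0.1,0,0,0,1],
    [0,0,0.1,0,0,0,1],
    [0,0,0,0,0,0,1],
    [0,0,0,0,0,0,0.1],
    [0,0,0,0,0,0,-0.2],
    [0,0,0,0,0,0,-0.4],
    [0,0,0,0,0,0,-0.4],
    [0,0,0,0,0,0,-0.4],
    [0,0,-0.5,0,0,0,-0.4],
    [0,0,-1,0,0,0,-0.4],
    [0,0,-1,0,0,0,-0.4],
    [0,0,-1,0,0,0,-0.4],
  ],
)

```text
time_s: 99.62
position: [0.4349, -0.3689, 0.1265]
tcp_rot: [[1.0, 0.004, -0.001], [0.004, -1.0, 0.001], [-0.001, -0.001, -1.0]]
force: [1.7, 0.6, 0.1]
opening: 0.698
```

send_rows(
  moves=[
    [0,0,-1,0,0,0,-0.4],
    [0,0,-1,0,0,0,-0.4],
    [0,-0.5,-0.5,0,0,0,-0.4],
    [0,-1,0,0,0,0,-0.4],
    [0,-1,0,0,0,0,-0.6],
    [0,-1,0,0,0,0,-0.6],
    [0,-1,0,0,0,0,-0.8],
    [0,-1,0,0,0,0,-1],
    [0,-1,0,0,0,0,-1],
    [0,-1,0,0,0,0,-1],
    [0,-1,0,0,0,0,-1],
    [0,-1,0,0,0,0,-1],
  ],
)

```text
time_s: 101.12
position: [0.4338, -0.1296, 0.1877]
tcp_rot: [[1.0, 0.004, -0.002], [0.004, -1.0, 0.002], [-0.002, -0.002, -1.0]]
force: [-0.2, 0.2, -0.2]
opening: 1.004
```

send_rows(
  moves=[
    [0,-1,0,0,0,0,-1],
    [0,-1,0,0,0,0,-1],
    [0,-1,0,0,0,0,-1],
    [0,-1,0,0,0,0,-1],
    [0,-1,0,0,0,0,-1],
    [0,-1,0,0,0,0,-1],
    [0,-1,0,0,0,0,-1],
    [0,-1,0,0,0,0,-1],
    [0,-1,0,0,0,0,-1],
    [0,-1,0,0,0,0,-1],
    [0,-1,0,0,0,0,-1],
    [0,-1,0,0,0,0,-1],
  ],
)

```text
time_s: 102.62
position: [0.4321, 0.1701, 0.1882]
tcp_rot: [[1.0, 0.004, -0.002], [0.004, -1.0, 0.002], [-0.002, -0.002, -1.0]]
force: [-0.6, -0.6, 0.6]
opening: 1.0
```

```bash
python3 lev.py; python3 look.py o8
```

```text
102.625 [0.43210852 0.17010975 0.18823144] r 0.2758019953755746 th 116.46036752903551 a 0.24308849961799175 [-0.5898507  -0.64899999  0.61587359] 1.0002257058931634
top [419 215  11   9  37] [422.4054 219.5405] [ 0.4278 -0.3577  0.073 ]
top [146 222  16  17 206] [153.6796 230.1796] [0.4179 0.3482 0.073 ]
side [305 146  11   9  87] [310.0115 150.4253] [ 0.5364 -0.3712  0.065 ]
side [330 153  11   9  90] [334.8667 157.1444] [ 0.436 -0.374  0.065]
side [285 168   9   6  37] [289.8649 170.8108] [ 0.533 -0.202  0.065]
side [221 273  16  16 210] [228.7524 280.5333] [0.4184 0.3475 0.065 ]
102.725 [0.4321 0.1709 0.1883] 0.9982019810398882 [ 0.1743 -0.1505  0.4168]
```

View pics/o8_top.png

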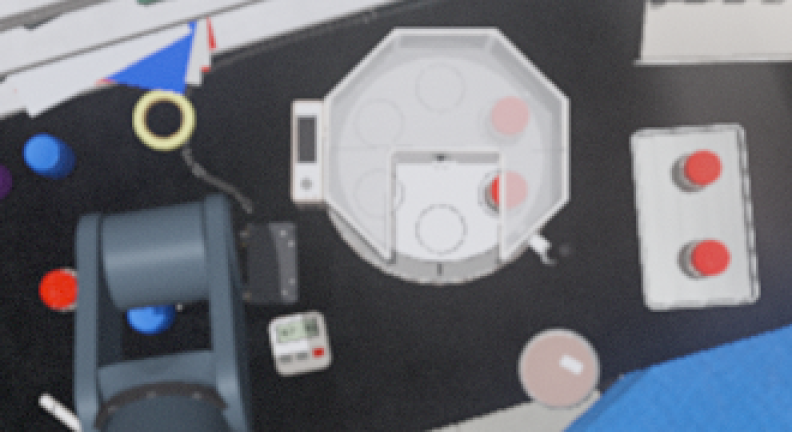

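Both read jars stand in the tray, and the bay is empty with its ring at (441,229). Last new jar next.

send_rows(
  moves=[
    [-0.3,-1,0,0,0,0,-1],
    [-0.25,-1,0,0,0,0,-1],
    [0,-1,0,0,0,0,-1],
    [0,-1,0,0,0,0,-1],
    [0,-1,0,0,0,0,-1],
    [0,-1,0,0,0,0,-1],
    [0,-1,0,0,0,0,-1],
    [0,0,0,0,0,0,-1],
    [0,0,1,0,0,0,-1],
    [0,0,1,0,0,0,-1],
    [0,0,1,0,0,0,-1],
    [0,0,1,0,0,0,-1],
  ],
)

```text
time_s: 104.22
position: [0.4181, 0.3424, 0.088]
tcp_rot: [[1.0, 0.003, -0.002], [0.003, -1.0, 0.001], [-0.002, -0.001, -1.0]]
force: [-0.5, -0.1, -0.5]
opening: 1.0
```

send_rows(
  moves=[
    [0,0,1,0,0,0,-1],
    [0,0,0.8,0,0,0,-1],
    [0,0,0.4,0,0,0,-1],
    [0,0,0,0,0,0,-1],
    [0,0,0,0,0,0,-1],
    [0,0,0,0,0,0,1],
    [0,0,0,0,0,0,1],
    [0,0,0,0,0,0,1],
    [0,0,0,0,0,0,1],
    [0,0,0,0,0,0,1],
    [0,0,0,0,0,0,1],
    [0,0,0,0,0,0,1],
  ],
)

```text
time_s: 105.72
position: [0.4184, 0.3439, 0.0337]
tcp_rot: [[1.0, 0.004, -0.002], [0.004, -1.0, 0.002], [-0.002, -0.002, -1.0]]
force: [-0.0, 0.5, 0.9]
opening: 0.496
```

send_rows(
  moves=[
    [0,0,-0.5,0,0,0,1],
    [0,0,-1,0,0,0,1],
    [0,0,-1,0,0,0,1],
    [0,0,-1,0,0,0,1],
    [0,0,-1,0,0,0,1],
    [0,0,-1,0,0,0,1],
    [0,0,-1,0,0,0,1],
    [0.4,1,0,0,0,0,1],
    [0.4,1,0,0,0,0,1],
    [0.4,1,0,0,0,0,1],
    [0.4,1,0,0,0,0,1],
    [0.4,1,0,0,0,0,1],
  ],
)

```text
time_s: 107.22
position: [0.469, 0.2178, 0.1965]
tcp_rot: [[1.0, 0.004, -0.002], [0.004, -1.0, 0.002], [-0.002, -0.002, -1.0]]
force: [0.2, -0.2, -0.7]
opening: 0.496
```

send_rows(
  moves=[
    [0.2,1,0,0,0,0,1],
    [0,1,0,0,0,0,1],
    [0,1,0,0,0,0,1],
    [0,1,0,0,0,0,1],
    [0,1,0,0,0,0,1],
    [0,1,0,0,0,0,1],
    [0,1,0,0,0,0,1],
    [0,1,0,0,0,0,1],
    [0,1,0,0,0,0,1],
    [0,1,0,0,0,0,1],
    [0,1,0,0,0,0,1],
    [0,0.75,0,0,0,0,1],
  ],
)

```text
time_s: 108.72
position: [0.475, -0.076, 0.1959]
tcp_rot: [[1.0, 0.003, -0.001], [0.003, -1.0, 0.002], [-0.001, -0.002, -1.0]]
force: [0.8, 0.0, -0.3]
opening: 0.494
```

send_rows(
  moves=[
    [0,0,0,0,0,0,1],
    [0,0,0,0,0,0,1],
  ],
)

```text
time_s: 108.98
position: [0.4748, -0.0744, 0.1953]
tcp_rot: [[1.0, 0.004, -0.002], [0.004, -1.0, 0.003], [-0.002, -0.003, -1.0]]
force: [-0.7, -0.0, -1.1]
opening: 0.496
```

send_rows(
  moves=[
    [0,0,0.8,0,0,0,1],
    [0,0,1,0,0,0,1],
    [0,0,1,0,0,0,1],
    [0,0,1,0,0,0,1],
    [0,0,0.5,0,0,0,1],
    [0,0,0.3,0,0,0,1],
    [0,0,0,0,0,0,1],
    [0,0,0.06,0,0,0,1],
    [0,0,0.05,0,0,0,1],
    [0,0,0,0,0,0,1],
    [0,0,0,0,0,0,1],
  ],
)

```text
time_s: 110.35
position: [0.4751, -0.0749, 0.0777]
tcp_rot: [[1.0, 0.004, -0.001], [0.004, -1.0, 0.002], [-0.001, -0.002, -1.0]]
force: [-0.2, -1.1, -1.9]
opening: 0.499
```

send_rows(
  moves=[
    [0,0,0,0,0,0,0.1],
    [0,0,0,0,0,0,-0.2],
    [0,0,0,0,0,0,-0.4],
    [0,0,0,0,0,0,-0.4],
    [0,0,0,0,0,0,-0.4],
    [0,0,-0.5,0,0,0,-0.4],
    [0,0,-1,0,0,0,-0.4],
    [0,0,-1,0,0,0,-0.4],
    [0,0,-1,0,0,0,-0.4],
    [0,0,-1,0,0,0,-0.4],
    [0,0,0,0,0,0,-0.4],
  ],
)

```text
time_s: 111.72
position: [0.4765, -0.0755, 0.1924]
tcp_rot: [[1.0, 0.004, 0.003], [0.004, -1.0, -0.0], [0.003, 0.0, -1.0]]
force: [0.4, 0.4, 0.0]
opening: 0.701
```

send_rows(
  moves=[
    [-0.4,1,0,0,0,0,-0.4],
    [-0.4,1,0,0,0,0,-0.4],
    [-0.42,1,0,0,0,0,-0.4],
    [0,1,0,0,0,0,-0.4],
    [0,0.97,0,0,0,0,-0.4],
    [0,0,0,0,0,-0.95,-0.4],
    [0,0,0,0,0,-0.95,-0.4],
    [0,0,0,0,0,-0.95,-0.4],
    [0,0,0,0,0,-0.95,-0.4],
    [0,0,0,0,0,-0.93,-0.4],
    [0,0,0,0,0,0,-0.4],
    [0,0,0,0,0,0,-0.4],
  ],
)

```text
time_s: 113.22
position: [0.4448, -0.1991, 0.1895]
tcp_rot: [[0.677, 0.736, -0.003], [0.736, -0.677, 0.002], [0.0, -0.004, -1.0]]
force: [-0.3, 0.0, 0.2]
opening: 0.7
```

```bash
python3 lev.py; python3 look.py p1
```

```text
113.225 [ 0.4448031  -0.19912126  0.18945748] r 0.16463853493054512 th -132.01509036377377 a 47.376567919724174 [-0.2676724   0.01354769  0.15646709] 0.6999547200349349
top [416 175  12  11  53] [419.566 181.283] [ 0.5287 -0.3547  0.073 ]
top [308 198  13  13  66] [314.2121 204.303 ] [ 0.4752 -0.0759  0.073 ]
side [305 146  11   9  87] [310.0115 150.4253] [ 0.5364 -0.3712  0.065 ]
side [330 153   8   9  68] [333.5882 157.1176] [ 0.4401 -0.3717  0.065 ]
side [283 166  12   8  71] [287.6338 169.9859] [ 0.5422 -0.2028  0.065 ]
side [282 178  13  10 107] [288.     182.2804] [ 0.5041 -0.1338  0.065 ]
113.325 [ 0.445  -0.1993  0.1897] 0.7039976497806218 [0.835  0.3475 0.0319]
```

View pics/p1_side.png

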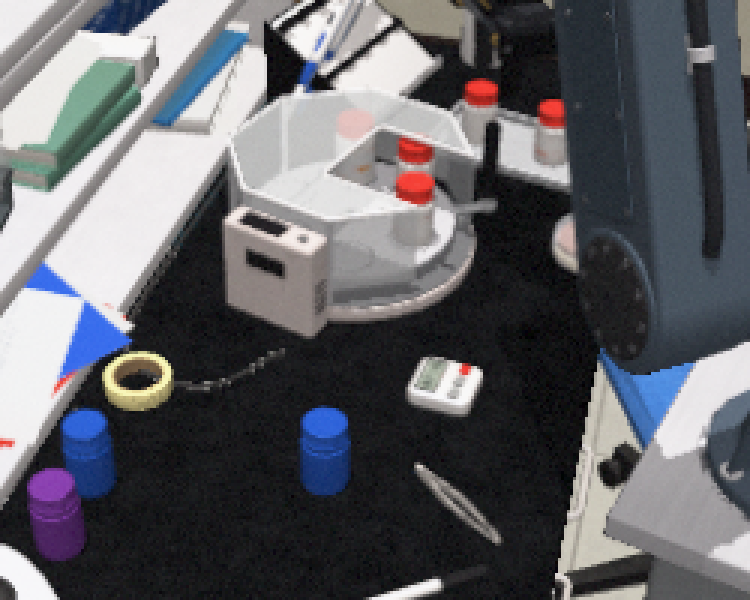

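All three new jars are on the table. Final stroke.

send_rows(
  moves=[
    [0,0,1,0,0,0,-0.4],
    [0,0,1,0,0,0,-0.4],
    [0,0,1,0,0,0,-0.4],
    [0,0,1,0,0,0,-0.4],
    [0,0,0,0,0,0,0.4],
    [0,0,0,0,0,0,0.4],
    [0,0,0,0,0,0,0.4],
    [0,0,0,0,0,0,0.4],
  ],
)

```text
time_s: 114.32
position: [0.4454, -0.1995, 0.0907]
tcp_rot: [[0.675, 0.737, -0.0], [0.737, -0.675, 0.001], [0.0, -0.001, -1.0]]
force: [0.1, 0.7, 0.1]
opening: 0.346
```

send_rows(
  moves=[
    [0.02,0.35,0,0,0,-0.3,0.4],
    [0.02,0.4,0,0,0,-0.35,0.4],
    [0.035,0.6,0,0,0,-0.52,0.4],
    [0.035,0.6,0,0,0,-0.52,0.4],
    [0.035,0.6,0,0,0,-0.52,0.4],
    [0.035,0.6,0,0,0,-0.52,0.4],
    [0.035,0.6,0,0,0,-0.52,0.4],
    [0.035,0.6,0,0,0,-0.52,0.4],
    [0,0,0,0,0,0,0.4],
  ],
)

```text
time_s: 115.45
position: [0.5436, -0.2408, 0.0899]
tcp_rot: [[0.084, 0.996, -0.002], [0.996, -0.084, 0.001], [0.001, -0.002, -1.0]]
force: [-2.7, -0.5, 0.7]
opening: 0.3
```

send_rows(
  moves=[
    [0.035,0.6,0,0,0,-0.5,0.4],
    [0.035,0.6,0,0,0,-0.5,0.4],
    [0.035,0.6,0,0,0,-0.5,0.4],
    [0.035,0.6,0,0,0,-0.5,0.4],
    [0.035,0.6,0,0,0,-0.5,0.4],
    [0,0.3,0,0,0,-0.3,0.4],
    [0,0.2,0,0,0,-0.2,0.4],
    [0,0.15,0,0,0,-0.1,0.4],
    [0,0.1,0,0,0,0,0.4],
    [0,0,0,0,0,0,0.4],
  ],
)

```text
time_s: 116.7
position: [0.6265, -0.2237, 0.0892]
tcp_rot: [[-0.442, 0.897, -0.019], [0.897, 0.442, 0.001], [0.009, -0.016, -1.0]]
force: [-17.1, -6.4, 7.2]
opening: 0.3
```

```bash
python3 lev.py; python3 look.py p3
```

```text
116.7 [ 0.62648505 -0.2237075   0.08917147] r 0.1633766373114761 th -64.05248767703524 a 116.2060811581969 [-17.05061099  -6.3818707    7.18712463] 0.3004206993640462
top [419 212  14  12  78] [423.6795 217.6538] [ 0.4327 -0.3613  0.073 ]
side [305 146  11   9  87] [310.0115 150.4253] [ 0.5364 -0.3712  0.065 ]
side [282 166  12   9  78] [287.2308 170.141 ] [ 0.5429 -0.2011  0.065 ]
116.8 [ 0.6265 -0.2237  0.0892] 0.30203228574396146 [-16.6691  -5.5469   8.5714]
```

send_rows(
  moves=[
    [0,-0.2,0,0,0,0,0],
    [0,0,0,0,0,0,-0.4],
    [0,0,0,0,0,0,-0.4],
    [0,0,0,0,0,0,-0.4],
    [0,0,-1,0,0,0,-0.4],
    [0,0,-1,0,0,0,-0.4],
    [0,0,-1,0,0,0,-0.4],
    [0,0,-1,0,0,0,-0.4],
    [0,0,-1,0,0,0,-0.4],
    [0,0,-1,0,0,0,-0.4],
    [-0.7,-0.7,0,0,0,0,-0.4],
    [-1,-1,0,0,0,0,-0.4],
  ],
)

```text
time_s: 118.3
position: [0.6115, -0.2827, 0.2392]
tcp_rot: [[-0.443, 0.896, -0.0], [0.896, 0.443, 0.0], [0.001, 0.0, -1.0]]
force: [-0.3, -1.0, -0.6]
opening: 0.694
```

send_rows(
  moves=[
    [-1,-1,0,0,0,0,-0.4],
    [-1,-1,0,0,0,0,-0.4],
    [-1,-1,0,0,0,0,-0.4],
    [-1,-1,0,0,0,0,-0.4],
    [-0.8,-1,0,0,0,0,-0.4],
    [0,-1,0,0,0,0,-0.4],
    [0,-1,0,0,0,0,-0.4],
    [0,0,0,0,0,0,-0.4],
    [0,0,0,0,0,0,-0.4],
  ],
)

```text
time_s: 119.42
position: [0.5073, -0.466, 0.2396]
tcp_rot: [[-0.442, 0.897, -0.001], [0.897, 0.442, 0.002], [0.002, -0.0, -1.0]]
force: [0.8, 0.7, -0.3]
opening: 0.702
```

```bash
python3 lev.py; python3 look.py p5
```

```text
119.425 [ 0.5072736  -0.46604602  0.23959827] r 0.3921610318752553 th -96.99028422206518 a 116.22313046114785 [ 0.75313076  0.71173076 -0.25309848] 0.7020080221005109
top [419 211  14  13 150] [425.54 217.12] [ 0.434  -0.3662  0.073 ]
side [305 146  11   9  87] [310.0115 150.4253] [ 0.5364 -0.3712  0.065 ]
side [330 153   6   9  41] [332.1463 157.3902] [ 0.4439 -0.367   0.065 ]
side [282 166  13   9  81] [287.284  170.1605] [ 0.5427 -0.2011  0.065 ]
119.525 [ 0.5079 -0.4658  0.2396] 0.7002951748366475 [-0.5626 -0.0403  0.53  ]
```

View pics/p5_side.png

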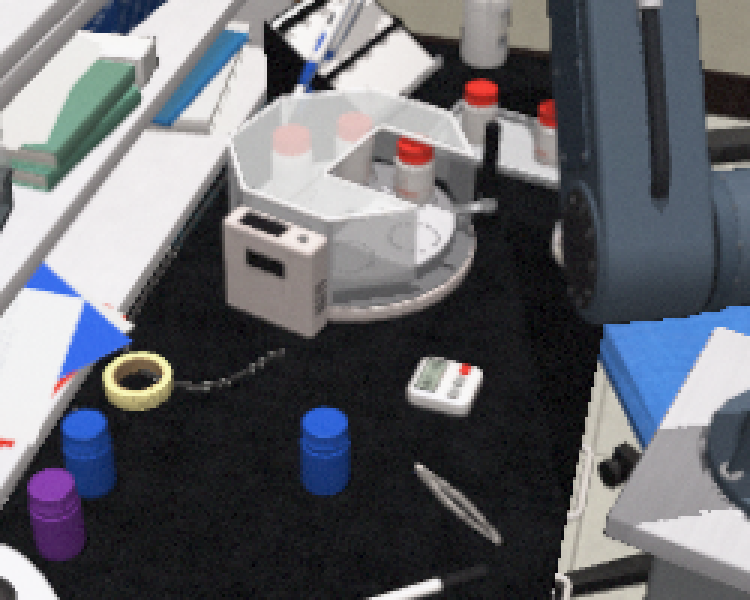

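View pics/p5_top.png

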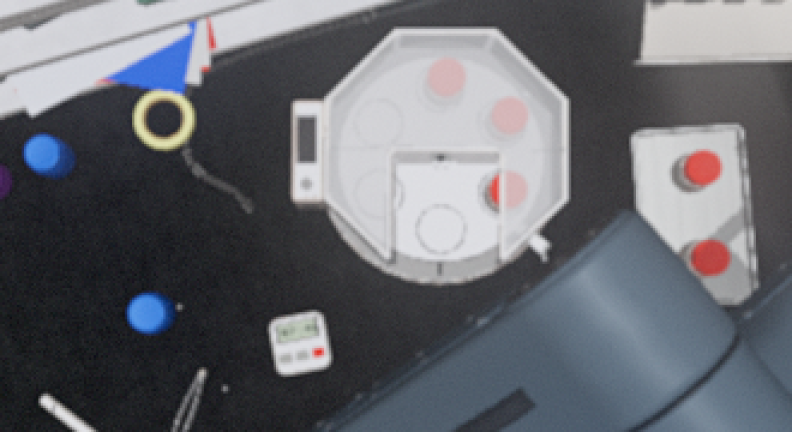

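```bash
python3 - <<'E'
from rig import bot,status
print(bot.hand_in()); print(status.read_state()["time_s"])
E
```

```text
the job is handed in; nothing more can be done
None
the job is handed in; nothing more can be done
```

The changeover is done and handed in at about 119.5 s, well inside the 210 s limit; the hand-in gave no verdict. All three new jars stand upright under the hood, and both read jars stand upright in the steel tray. I used four full lever strokes and never pushed the table.

- **Setback:** The first new jar was knocked off-centre in the bay after I released it, and I missed it before the first stroke. That stroke tipped it onto the bench. I stood it up again, loaded it in the next place and used one extra stroke.
- **Final pictures:** An empty ringed place sits squarely in the bay, where the ring was at the start. The lever is back at its rest position. The timer and tape roll look unmoved.
- **Petri dishes:** The arm hid them in the last top view. They looked unmoved in the last clear view, about 17 s earlier.
- **Lever stop:** I had no direct joint reading, so I judged each stop from a rise to roughly 17–19 N at the same handle angle.
- **End state:** The gripper was raised clear and touching nothing when I handed in. No checks failed or disagreed at the end.

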